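Make up two repair kits, one part still in the checking fixture

TASK

Make up the two repair kits on the bench. The tray with three compartments gets the large ball bearing, the hex nut and the fork bracket; the bracket is still in the checking fixture, so first flip the toggle clamp's red lever all the way back, leave it open, and lift the bracket off its pin. The tray with two compartments gets the small ball bearing and the guide bush: every part upright as it stands now and flat on the floor of a compartment of its own (any one of its tray), and the thick die ring stays where it is.

Things in the scene. Friction and masses are not known exactly. Their poses are not given: they have to be found in the camera images.
- tray_three: Shallow dark grey kit tray, three 72 x 72 mm compartments in a row along its y, fixed to the bench, 80 x 230 mm. Origin: centre of its underside. Compartment centres at y = -75, 0, +75 mm, x = 0; floor 3 mm above the bench, walls 3 mm thick and only 9 mm high above the bench: fingers that hold a part by its upper part stay above them
- tray_two: The same kind of tray with two compartments, 80 x 155 mm, fixed to the bench; compartment centres at y = -37.5 and +37.5 mm. Frame and heights as the other tray
- bearing_large: Large steel ball bearing lying flat, 52 mm diameter, 14 mm high. Origin: centre of its underside, z up
- bearing_small: Small steel ball bearing lying flat, 40 mm diameter, 14 mm high. Origin: centre of its underside, z up
- hex_nut: Steel hexagon nut M20 lying flat, 30 mm across flats, 34 mm over corners, 16 mm high. Origin: centre of its underside, z up
- guide_bush: Pale bronze guide bush standing on its flange: flange 42 mm diameter and 10 mm high, body above it 32 mm diameter, 45 mm high in all. Origin: centre of its underside, z up
- fork_bracket: Aluminium fork bracket: foot plate 54 x 40 x 6.5 mm with a 20 mm bore, two upright ears 6 mm thick, 36 mm wide, with round tops, 40 mm high; outer faces at x = -27 and +27 mm: grip across both ears. Origin: centre of its underside, z up. At the start its bore is over the fixture's pin, underside 42 mm above the bench, and the clamp arm lies between the ears over the foot plate
- die_ring: Thick steel tooling ring with a large bore and small black screws in its top, 62 mm diameter, 24 mm high; not part of a kit, leave it. Origin: centre of its underside
- toggle_fixture: Checking fixture, fixed: base plate 110 x 170 x 12 mm; origin: centre of its underside. At y = +45 mm a 50 x 50 mm block, top at z = 42 mm, with a pin of 16 mm diameter to z = 54 mm. Clamp hinge at y = -40, z = 36 mm, axis along x. Locked, the red lever's grip (18 mm thick) runs from y = -48, z = 88 mm to y = -59, z = 147 mm; the 12 mm wide arm reaches to the pin, z = 49 to 56 mm
- toggle_fixture_lever (a joint): Toggle clamp lever, rad. 0: locked, lever upright, arm down over the part. 1.4: open, lever turned towards the fixture's -y and lying at about z = 40 mm, its end 115 mm behind the hinge, arm upright to z = 120 mm at y = -40 mm. Over centre: it resists with about 3 N at the grip up to 0.25 rad, then goes over and falls open by itself
Mind the look-alikes: they are no part of the job. Leave any blue or pink look-alike of the hex_nut alone.

How it is judged (in metres and radians):
On the way:
1. the clamp lever is swung back while the bracket still sits on its pin (value of joint toggle_fixture_lever above 1 rad and z of fork_bracket in the frame of toggle_fixture below 0.05 m and y of fork_bracket in the frame of toggle_fixture between 0.038 and 0.052 m), for 0.2 s.
At the end, for the whole second after the job is handed in: The large bearing, nut and bracket are in the three-compartment tray, the small bearing and bush in the other, each flat on its compartment's floor (3 mm, 0.1 rad), at rest; the clamp lever is open beyond 1.0 rad; the die ring is within 15 mm of its start (x of bearing_large in the frame of tray_three between -0.034 and 0.034 m and y of bearing_large in the frame of tray_three between -0.112 and 0.112 m and z of bearing_large in the frame of tray_three between 0 and 0.006 m and angle between each of bearing_large, hex_nut, fork_bracket, bearing_small, guide_bush's own z axis and vertical below 0.1 rad and linear speed of each of bearing_large, hex_nut, fork_bracket, bearing_small, guide_bush below 0.02 m/s and x of hex_nut in the frame of tray_three between -0.034 and 0.034 m and y of hex_nut in the frame of tray_three between -0.112 and 0.112 m and z of hex_nut in the frame of tray_three between 0 and 0.006 m and x of fork_bracket in the frame of tray_three between -0.034 and 0.034 m and y of fork_bracket in the frame of tray_three between -0.112 and 0.112 m and z of fork_bracket in the frame of tray_three between 0 and 0.006 m and x of bearing_small in the frame of tray_two between -0.034 and 0.034 m and y of bearing_small in the frame of tray_two between -0.074 and 0.074 m and z of bearing_small in the frame of tray_two between 0 and 0.006 m and x of guide_bush in the frame of tray_two between -0.034 and 0.034 m and y of guide_bush in the frame of tray_two between -0.074 and 0.074 m and z of guide_bush in the frame of tray_two between 0 and 0.006 m and ((y of bearing_small in the frame of tray_two below 0 m and y of guide_bush in the frame of tray_two above 0 m) or (y of bearing_small in the frame of tray_two above 0 m and y of guide_bush in the frame of tray_two below 0 m)) and value of joint toggle_fixture_lever above 1 rad and distance of die_ring from where it was at the start of the episode below 0.015 m); the robot touches nothing.
It fails at once if the bracket is torn up against the clamp before the lever is open (z of fork_bracket in the frame of toggle_fixture above 0.052 m and value of joint toggle_fixture_lever below 0.8 rad).
It fails at once if the die ring is knocked or carried away (distance of die_ring from where it was at the start of the episode above 0.03 m).
It also fails if it takes over 120 s, if anything falls off the work surface, if the arm or the gripper's body presses on something with over 40 N, if the wrist force passes 120 N, or if a joint passes its speed limit or range.

ROBOT

A 6-joint arm with a two-finger parallel gripper is mounted at the origin on a cart in front of the work surface, level with it; the furniture and walls round the work are solid. World frame = base frame: x ahead of the robot, y to its left, z up, the work surface at z = 0. Lengths are in mm, angles in rad, forces in N, time in s.
With the tool pointing down it reaches from about 225 to 875 mm from the base axis. Payload 3.4 kg.
Tool frame: the origin (TCP) lies between the finger pads; the fingertips stand 8 mm ahead of it and the grasp point (between the pads) lies 11 mm behind it; z points along the fingers, y is the line along which they close (so a half turn about z gives the same grasp; the last joint's range is limited). The gripper opens to 85 mm and grips with 20 to 120 N. Pads are 22 mm wide; open, the fingers measure 114 mm over their backs; the gripper's body (76 mm by 85 mm) begins 54 mm behind the grasp point. The pads swing forward as they close: fully open they stand 13 mm farther back than shut.
Start: joints at [-1.339, 0.276, 1.505, -0, 1.361, -0.121], TCP at [198.678, -539.619, 239.328] pointing down, gripper open.
Joint ranges: [-2.89, 2.89], [-0.75, 2.08], [0.22, 2.7], [-1.18, 4.32], [0.11, 2.71], [-2.7, 2.7]. Speed limits (rad/s): [2.57, 2.57, 3.14, 3.14, 3.14, 3.14].

INTERFACE

Orientations are given as a unit quaternion [x, y, z, w].
In Python, from workcell import monitor, imaging, order gives the robot as it stands.
- The arm moves only by the tool step_arm, never from a script. Its argument "plan" is a list of rows, each an object of numbers: "dx", "dy", "dz": the shift along the tool's x, y, z in m; "ax", "ay", "az": the turn, a rotation vector about the tool's x, y, z in rad; "jaw": the finger opening in m, from 0 to 0.0854. A call has 1 to 10 rows; each row shifts and turns the commanded pose from where the row before left it, along the tool's axes as they then stand; what a row does not reach is not made up. A row lasts 1/10 s, in which the tool goes at most 50 mm and 8.59 degrees, less where a joint would pass 70% of its speed; a pose out of reach is approached as far as the arm can. A call is refused whole if a number of a shift passes 0.05 or a number of a turn 0.15, either way. A call with a gripper value outside its range is refused whole. The fingers move at their own pace and stop on an object; "squeeze" is the grip in N (left out, the last holds). Time passes only in rows, so rows that do not move let the fingers close. It gives the time, the measured TCP pose, the force, the opening and the grip force at its end, in the units of the state.
- monitor.observe(): the state, without advancing time (a new reading comes with each control period).
- imaging.camera(name): name is "scene" or "side" or "wrist"; returns (picture, depth): 420x560x3 uint8, red, green, blue; 420x560 float32, mm along the optical axis (not along the pixel's ray), 0 where there is no reading.
- imaging.camera_params(name): a dict with "vfov" (degrees; the focal length in pixels is half the picture's height over the tangent of half this angle, whatever the lens; pixels are square), "cx", "cy" (the principal point, pixels), "extrinsics" (4x4, takes a point from camera to world coordinates). Camera axes: x right, y up, looking along -z (the intrinsics and any distortion apply to the point x, -y, -z); pixel columns grow to the right and rows downward; lengths in mm; the calibration is good to about 2 mm. A picture is of the moment at which its call begins: read the wrist's pose just before it. camera_params takes no time and is no camera call; for the wrist camera it gives the pose at the moment of the call.
- order.finish_job(): hands the job in; it is judged then, once.
The state is a dict: "t": time; "joint_positions": joint angles; "qd": joint speeds; "tau": joint torques, N m; "ee_pos": TCP position; "ee_rot": TCP orientation; "contact_force": force on the tool from outside, world axes, zero at the start; "torque": the same for the moment, N m; "grip_width": opening from 0.0 (shut) to 1.0 (fully open); "grip_force": force on a finger pad.
Only numpy, scipy, OpenCV 4.12 (cv2) and the standard library are available. Lean on these libraries where they do the work, as an engineer would, in place of code of your own. Each camera call takes 0.05 s, during which the arm holds its last target. There are 200 camera calls.

## Working session

There is one attempt and no reset: what is moved stays moved. The work goes in short steps, Python scripts to look and compute and a tool call to move; the robot and the scene stay as the last step left them, time stands still between calls to the robot, and variables do not carry over. Pictures are saved under pics/ and viewed, at most 14 in all, crops included, and the job is handed in when it is done.

Besides the shell and the picture viewer there is one more tool, called after "Emit:" as name(argument=value, ...) on one line, values as JSON. step_arm: Moves the arm, as the interface text tells. Its arguments: {"type":"object","properties":{"plan":{"type":"array"},"squeeze":{"type":"number"}},"required":["plan"]}

```bash
mkdir -p pics; ls; cat > h.py <<'E'
import numpy as np, cv2
from workcell import monitor, imaging, order
def cap(name, tag):
    P=imaging.camera_params(name); im,d=imaging.camera(name)
    np.savez(f'pics/{tag}.npz',im=im,d=d,E=np.array(P['extrinsics']),f=im.shape[0]/2/np.tan(np.radians(P['vfov'])/2),cx=P['cx'],cy=P['cy'])
    cv2.imwrite(f'pics/{tag}.png',im[:,:,::-1]); print(tag,{k:v for k,v in P.items() if k!='extrinsics'},np.round(np.array(P['extrinsics']),3).tolist())
def cloud(tag):
    z=np.load(f'pics/{tag}.npz'); d=z['d']; v,u=np.mgrid[:d.shape[0],:d.shape[1]]
    p=np.stack([(u-z['cx'])/z['f']*d,-(v-z['cy'])/z['f']*d,-d],-1)
    w=p@z['E'][:3,:3].T+z['E'][:3,3]; w[d==0]=np.nan
    return w
E
python3 - <<'E'
from h import *
for k,v in monitor.observe().items(): print(k,v)
for n in ('scene','side','wrist'): cap(n,n+'0')
E
```

```text
pics
t 0.0
joint_positions [-1.33897590e+00  2.76573329e-01  1.50615544e+00 -3.55173344e-05
  1.36069444e+00 -1.20993850e-01]
qd [1.57810859e-05 4.55091961e-04 2.85420921e-04 3.21867877e-04
 8.71476500e-04 1.46976821e-05]
tau [-1.11510613e-03 -4.16771650e+01 -2.45802498e+01 -1.31832603e-04
  1.11771884e-02 -4.86384948e-06]
ee_pos [ 198.55013964 -539.070545    238.44316542]
ee_rot [ 9.84479505e-01  1.75497200e-01 -6.80308473e-05 -9.12913861e-04]
contact_force [ 0.75957984  0.46679008 -0.99644451]
torque [-0.00550629 -0.0120675  -0.0382948 ]
grip_force 0.0
grip_width 0.9989469582726594
scene0 {'vfov': 52.944123527904, 'cx': 276.78680198092866, 'cy': 215.6999851967429} [[0.746, 0.326, -0.58, 69.565], [-0.665, 0.337, -0.666, -473.382], [-0.022, 0.883, 0.468, 467.692], [0.0, 0.0, 0.0, 1.0]]
side0 {'vfov': 53.37993150062888, 'cx': 280.4579855304615, 'cy': 209.7796791594879} [[-1.0, 0.01, 0.001, 572.695], [-0.003, -0.33, 0.944, 866.379], [0.01, 0.944, 0.33, 355.594], [0.0, 0.0, 0.0, 1.0]]
wrist0 {'vfov': 69.67310948353008, 'cx': 282.53180247290663, 'cy': 204.5327449514127} [[0.346, 0.895, 0.282, 269.907], [-0.938, 0.33, 0.103, -513.749], [-0.001, -0.3, 0.954, 373.185], [0.0, 0.0, 0.0, 1.0]]
```

View pics/scene0.png

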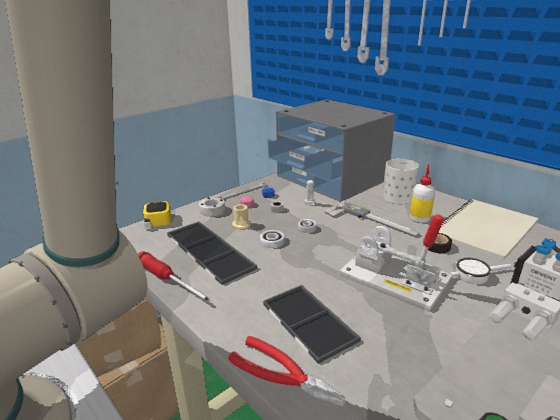

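View pics/side0.png

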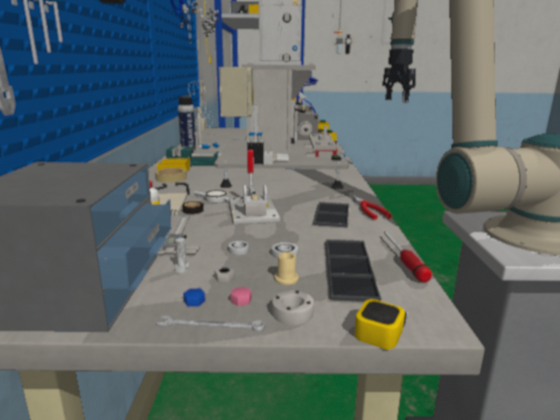

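The scene view shows tray_three at (212,250), tray_two at (311,322), the die ring at (211,206) and the bush at (240,217). The large bearing is at (272,239), the small bearing at (307,226) and the fixture at (397,275), with its red lever at (433,233). There are three nut candidates: steel (277,206), pink (247,201) and blue (268,192). The steel one fits the description. I'll confirm it in a crop and measure everything.

```bash
python3 - <<'E'
from h import *
im=cv2.imread('pics/scene0.png'); 
cv2.imwrite('pics/crop1.png',cv2.resize(im[170:370,130:460],None,fx=2.4,fy=2.4,interpolation=cv2.INTER_CUBIC)) 
w=cloud('scene0'); s=cloud('side0')
def pr(n,W,pts):
    for u,v in pts: print(n,(u,v),np.round(W[v,u]).tolist())
pr('scene',w,[(212,250),(311,322),(277,203),(240,208),(264,237),(307,221),(433,225),(427,250),(380,240),(355,300)])
pr('side',s,[(350,275),(333,215),(224,272),(287,255),(250,160),(255,205)])
# object segmentation by height in scene + side
for n,W in(('scene',w),('side',s)):
    ok=(W[...,2]>5)&(W[...,2]<60)&(W[...,0]>150)&(W[...,0]<900)&(abs(W[...,1])<650)
    k,l,st,c=cv2.connectedComponentsWithStats(ok.astype(np.uint8))
    for i in range(1,k):
        if st[i,4]>25:
            p=W[l==i]; print(n,c[i].astype(int),st[i,4],'min',p.min(0).round(),'max',p.max(0).round())
E
```

```text
scene (212, 250) [449.0, 167.0, 4.0]
scene (311, 322) [443.0, -121.0, 4.0]
scene (277, 203) [669.0, 212.0, 20.0]
scene (240, 208) [568.0, 225.0, 37.0]
scene (264, 237) [550.0, 121.0, 13.0]
scene (307, 221) [664.0, 106.0, 14.0]
scene (433, 225) [645.0, -194.0, 132.0]
scene (427, 250) [766.0, -132.0, 2.0]
scene (380, 240) [654.0, -93.0, 56.0]
scene (355, 300) [540.0, -131.0, 0.0]
side (350, 275) [449.0, 211.0, 6.0]
side (333, 215) [442.0, -104.0, 4.0]
side (224, 272) [667.0, 228.0, 19.0]
side (287, 255) [560.0, 206.0, 41.0]
side (250, 160) [651.0, -184.0, 122.0]
side (255, 205) [632.0, -68.0, 40.0]
scene [335 192] 2147 min [734. -87.   5.] max [900. 373.  60.]
scene [391 191] 332 min [889.  23.   5.] max [900.  73.  60.]
scene [217 202] 498 min [520. 288.   5.] max [747. 370.  27.]
scene [267 191] 102 min [687. 275.   5.] max [720. 306.  20.]
scene [420 209] 483 min [849. -72.   5.] max [886. -26.  60.]
scene [241 212] 440 min [539. 193.   5.] max [649. 303.  48.]
scene [156 213] 626 min [388. 331.   5.] max [468. 404.  39.]
scene [276 205] 119 min [652. 199.   5.] max [682. 230.  20.]
[... 883 characters left out ...]
.] max [370. -82.  16.]
side [331 213] 262 min [ 393. -192.    5.] max [493. -29.  12.]
side [104 293] 3860 min [735. -83.   5.] max [900. 377.  60.]
side [412 262] 644 min [313.  28.   5.] max [349. 235.  30.]
side [371 307] 2684 min [388.  56.   5.] max [492. 408.  37.]
side [238 246] 221 min [636.  80.   5.] max [674. 123.  16.]
side [285 261] 833 min [538.  87.   5.] max [588. 238.  47.]
side [223 272] 232 min [653. 200.   5.] max [685. 234.  19.]
side [240 294] 294 min [618. 271.   5.] max [650. 306.  18.]
side [193 295] 299 min [691. 277.   5.] max [724. 309.  18.]
side [292 305] 1123 min [522. 291.   5.] max [584. 355.  26.]
side [212 321] 348 min [594. 339.   5.] max [747. 369.   8.]
```

View pics/crop1.png

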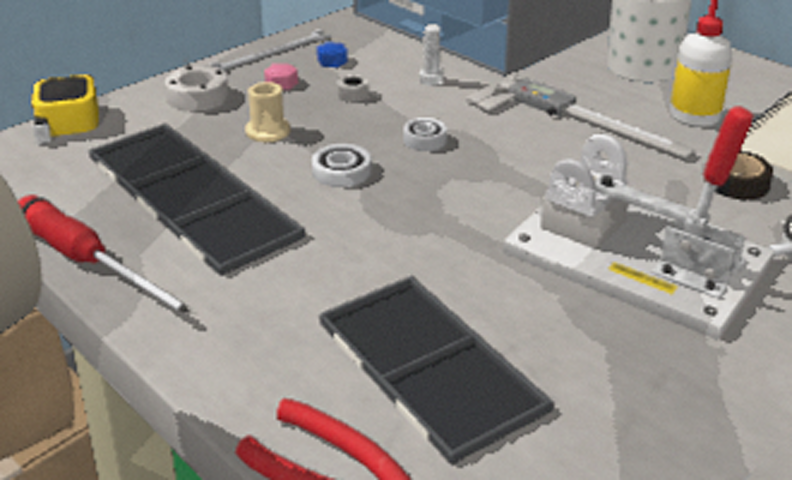

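```bash
python3 - <<'E'
from h import *
w=cloud('scene0'); s=cloud('side0')
A=np.vstack([w.reshape(-1,3),s.reshape(-1,3)]); A=A[np.isfinite(A).all(1)]
def sel(b,z): 
    return A[(A[:,0]>b[0])&(A[:,0]<b[1])&(A[:,1]>b[2])&(A[:,1]<b[3])&(A[:,2]>z[0])&(A[:,2]<z[1])]
def rect(n,b,z):
    for W,t in((w,'scene'),(s,'side'),(None,'both')):
        p=(A if W is None else W.reshape(-1,3)); p=p[np.isfinite(p).all(1)]
        p=p[(p[:,0]>b[0])&(p[:,0]<b[1])&(p[:,1]>b[2])&(p[:,1]<b[3])&(p[:,2]>z[0])&(p[:,2]<z[1])]
        r=cv2.minAreaRect(p[:,:2].astype(np.float32)); print(n,t,np.round(r[0],1),np.round(r[1],1),round(r[2],2),len(p),'ztop',np.percentile(p[:,2],90).round(1))
rect('tray3',(390,495,50,295),(6,14)); rect('tray2',(385,500,-205,-20),(6,14))
rect('base',(560,720,-285,-30),(9,15))
rect('block',(590,720,-125,-40),(38,45))
rect('lever',(560,720,-285,-130),(95,150))
rect('ears',(560,720,-140,-30),(62,90))
rect('nut',(645,690,195,240),(12,22))
rect('large',(530,592,80,142),(10,18)); rect('small',(630,680,75,125),(10,18))
rect('bush',(535,592,185,240),(40,50)); rect('die',(515,590,285,362),(20,28))
p=sel((560,720,-285,-130),(80,155)); 
for a in range(80,155,10):
    q=p[(p[:,2]>a)&(p[:,2]<a+10)]; print(a,len(q),q.min(0).round(),q.max(0).round())
E
```

```text
tray3 scene [443.7 172.2] [233.7  82.1] 86.32 741 ztop 10.7
tray3 side [444.  173.7] [232.7  81.1] 86.29 688 ztop 10.0
tray3 both [443.7 172.7] [234.8  82.1] 86.32 1429 ztop 10.4
tray2 scene [ 442.4 -114.7] [156.9  82.2] 80.51 905 ztop 10.5
tray2 side [ 443.6 -111.6] [158.4  80.8] 80.06 227 ztop 10.0
tray2 both [ 442.7 -112.7] [160.9  82.2] 80.51 1132 ztop 10.4
base scene [ 647.1 -149.6] [118.5 193.1] 9.86 2025 ztop 14.0
base side [ 646.9 -138.2] [117.7 178.8] 10.17 571 ztop 13.5
base both [ 647.6 -147.3] [120.3 197.4] 9.86 2596 ztop 13.9
block scene [ 617.1 -105.6] [29.  58.4] 41.98 114 ztop 44.3
block side [632.1 -71.4] [52.2 12.2] 6.97 75 ztop 44.4
block both [634.3 -93. ] [54.7 55. ] 9.43 189 ztop 44.4
lever scene [ 648.6 -193.1] [15.2 23.3] 31.07 335 ztop 145.1
lever side [ 651.6 -186. ] [18.1 15.9] 88.26 139 ztop 142.1
lever both [ 650.3 -190.5] [27.2 18.2] 88.02 474 ztop 144.3
ears scene [633.3 -95.6] [56.3 36.1] 7.88 337 ztop 81.1
ears side [634.6 -93.6] [53.7 34.8] 7.94 70 ztop 81.1
ears both [633.3 -95. ] [56.6 37.2] 7.94 407 ztop 81.1
nut scene [667.2 214.2] [30.8 29.6] 85
[... 652 characters left out ...]
  320.5] [62.8 57.8] 56.22 202 ztop 24.6
die side [552.9 323.7] [60.4 61.4] 73.17 589 ztop 23.6
die both [552.5 321.8] [64.4 61.5] 77.91 791 ztop 24.1
80 33 [ 644. -193.   80.] [ 654. -178.   90.]
90 69 [ 643. -196.   91.] [ 659. -175.  100.]
100 87 [ 642. -198.  100.] [ 659. -177.  110.]
110 89 [ 641. -200.  110.] [ 659. -178.  120.]
120 89 [ 642. -202.  120.] [ 659. -180.  130.]
130 86 [ 643. -204.  130.] [ 659. -181.  140.]
140 88 [ 644. -204.  140.] [ 659. -185.  148.]Traceback (most recent call last):
  File "<stdin>", line 21, in <module>
    return umr_minimum(a, axis, None, out, keepdims, initial, where)
ValueError: zero-size array to reduction operation minimum which has no identity
```

The crop confirms it. The steel nut is at crop (353,88), with the pink and blue look-alikes at (281,77) and (331,54) to be left alone, and the die ring with its screws is at (197,88). Measured sizes match the given ones. First I turn the tool so that tool x lies along world +y and tool y along world +x, and close the fingers.

Emit:
step_arm(plan=[{"az": -0.1354,"jaw": 0},{"az": -0.1354,"jaw": 0},{"az": -0.1354,"jaw": 0},{"az": -0.1354,"jaw": 0},{"az": -0.1354,"jaw": 0},{"az": -0.1354,"jaw": 0},{"az": -0.1354,"jaw": 0},{"az": -0.1354,"jaw": 0},{"az": -0.1354,"jaw": 0},{"jaw": 0}], squeeze=30)

```text
validation failed for argument at $.pl...
```

Emit:
step_arm(plan=[{"dx": 0.0,"dy": 0.0,"dz": 0.0,"ax": 0.0,"ay": 0.0,"az": -0.1354,"jaw": 0.0}], squeeze=30)

```text
t: 0.25
ee_pos: [198.6, -539.4, 238.8]
ee_rot: [0.97, 0.243, 0.0, -0.0]
contact_force: [0.7, 0.1, -0.5]
grip_width: 0.863
grip_force: 0.0
```

Emit:
step_arm(plan=[{"dx": 0,"dy": 0,"dz": 0,"ax": 0,"ay": 0,"az": -0.1354,"jaw": 0},{"dx": 0,"dy": 0,"dz": 0,"ax": 0,"ay": 0,"az": -0.1354,"jaw": 0},{"dx": 0,"dy": 0,"dz": 0,"ax": 0,"ay": 0,"az": -0.1354,"jaw": 0},{"dx": 0,"dy": 0,"dz": 0,"ax": 0,"ay": 0,"az": -0.1354,"jaw": 0},{"dx": 0,"dy": 0,"dz": 0,"ax": 0,"ay": 0,"az": -0.1354,"jaw": 0},{"dx": 0,"dy": 0,"dz": 0,"ax": 0,"ay": 0,"az": -0.1354,"jaw": 0},{"dx": 0,"dy": 0,"dz": 0,"ax": 0,"ay": 0,"az": -0.1354,"jaw": 0},{"dx": 0,"dy": 0,"dz": 0,"ax": 0,"ay": 0,"az": -0.1354,"jaw": 0},{"dx": 0,"dy": 0,"dz": 0,"ax": 0,"ay": 0,"az": 0,"jaw": 0}])

```text
t: 1.15
ee_pos: [198.6, -539.4, 239.0]
ee_rot: [0.707, 0.707, 0.0, -0.0]
contact_force: [-0.5, 0.5, -0.5]
grip_width: -0.002
grip_force: 0.0
```

Emit:
step_arm(plan=[{"dx": 0.03,"dy": 0.034,"dz": 0,"ax": 0,"ay": 0,"az": 0,"jaw": 0},{"dx": 0.03,"dy": 0.034,"dz": 0,"ax": 0,"ay": 0,"az": 0,"jaw": 0},{"dx": 0.03,"dy": 0.034,"dz": 0,"ax": 0,"ay": 0,"az": 0,"jaw": 0},{"dx": 0.03,"dy": 0.034,"dz": 0,"ax": 0,"ay": 0,"az": 0,"jaw": 0},{"dx": 0.03,"dy": 0.034,"dz": 0,"ax": 0,"ay": 0,"az": 0,"jaw": 0},{"dx": 0.03,"dy": 0.034,"dz": 0,"ax": 0,"ay": 0,"az": 0,"jaw": 0},{"dx": 0.03,"dy": 0.034,"dz": 0,"ax": 0,"ay": 0,"az": 0,"jaw": 0},{"dx": 0.03,"dy": 0.034,"dz": 0,"ax": 0,"ay": 0,"az": 0,"jaw": 0},{"dx": 0.03,"dy": 0.034,"dz": 0,"ax": 0,"ay": 0,"az": 0,"jaw": 0},{"dx": 0.03,"dy": 0.034,"dz": 0,"ax": 0,"ay": 0,"az": 0,"jaw": 0}])

```text
t: 2.15
ee_pos: [539.6, -237.9, 239.2]
ee_rot: [0.708, 0.706, -0.0, 0.0]
contact_force: [0.4, -0.4, 1.3]
grip_width: 0.002
grip_force: 0.0
```

Emit:
step_arm(plan=[{"dx": 0.033,"dy": 0.036,"dz": 0,"ax": 0,"ay": 0,"az": 0,"jaw": 0},{"dx": 0.033,"dy": 0.036,"dz": 0,"ax": 0,"ay": 0,"az": 0,"jaw": 0},{"dx": 0.033,"dy": 0.036,"dz": 0,"ax": 0,"ay": 0,"az": 0,"jaw": 0},{"dx": 0,"dy": 0,"dz": 0.035,"ax": 0,"ay": 0,"az": 0,"jaw": 0},{"dx": 0,"dy": 0,"dz": 0.035,"ax": 0,"ay": 0,"az": 0,"jaw": 0},{"dx": 0,"dy": 0,"dz": 0.035,"ax": 0,"ay": 0,"az": 0,"jaw": 0},{"dx": 0,"dy": 0,"dz": 0,"ax": 0,"ay": 0,"az": 0,"jaw": 0}])

```text
t: 2.85
ee_pos: [642.7, -138.9, 128.6]
ee_rot: [0.708, 0.707, -0.003, -0.005]
contact_force: [-0.4, -1.0, 0.8]
grip_width: -0.0
grip_force: 0.0
```

```bash
python3 - <<'E'
from h import *
cap('scene','scene1')
im=cv2.imread('pics/scene1.png'); cv2.imwrite('pics/crop2.png',cv2.resize(im[130:330,320:560],None,fx=2.5,fy=2.5))
E
```

```text
scene1 {'vfov': 52.944123527904, 'cx': 276.78680198092866, 'cy': 215.6999851967429} [[0.746, 0.326, -0.58, 69.565], [-0.665, 0.337, -0.666, -473.382], [-0.022, 0.883, 0.468, 467.692], [0.0, 0.0, 0.0, 1.0]]
```

View pics/crop2.png

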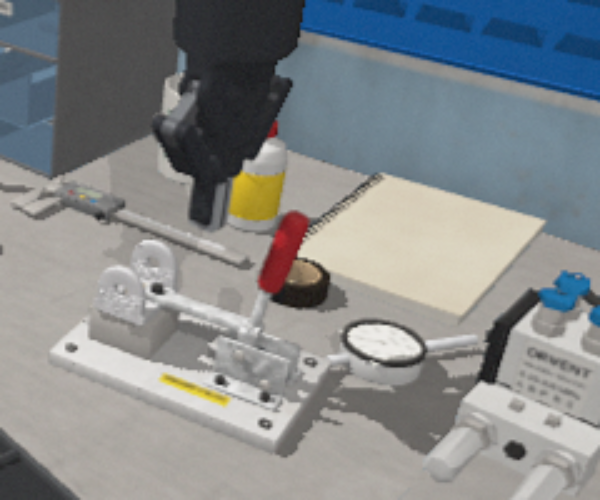

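The crop shows the closed fingers at (210,215), clear of the red lever at (285,250) and on its bracket side. I push it back along -y.

Emit:
step_arm(plan=[{"dx": -0.012,"dy": 0.002,"dz": 0,"ax": 0,"ay": 0,"az": 0,"jaw": 0},{"dx": -0.012,"dy": 0.002,"dz": 0,"ax": 0,"ay": 0,"az": 0,"jaw": 0},{"dx": -0.01,"dy": 0.002,"dz": 0,"ax": 0,"ay": 0,"az": 0,"jaw": 0},{"dx": -0.01,"dy": 0.002,"dz": 0,"ax": 0,"ay": 0,"az": 0,"jaw": 0},{"dx": -0.01,"dy": 0.002,"dz": 0,"ax": 0,"ay": 0,"az": 0,"jaw": 0},{"dx": -0.01,"dy": 0.002,"dz": 0,"ax": 0,"ay": 0,"az": 0,"jaw": 0},{"dx": -0.01,"dy": 0.002,"dz": 0,"ax": 0,"ay": 0,"az": 0,"jaw": 0},{"dx": -0.01,"dy": 0.002,"dz": 0,"ax": 0,"ay": 0,"az": 0,"jaw": 0},{"dx": 0,"dy": 0,"dz": 0,"ax": 0,"ay": 0,"az": 0,"jaw": 0},{"dx": 0,"dy": 0,"dz": 0,"ax": 0,"ay": 0,"az": 0,"jaw": 0}])

```text
t: 3.9
ee_pos: [662.5, -225.1, 134.3]
ee_rot: [0.707, 0.707, -0.0, 0.0]
contact_force: [-0.8, -0.3, -0.7]
grip_width: -0.002
grip_force: 0.0
```

```bash
python3 - <<'E'
from h import *
cap('scene','scene2')
im=cv2.imread('pics/scene2.png'); cv2.imwrite('pics/crop3.png',cv2.resize(im[130:330,320:560],None,fx=2.5,fy=2.5))
E
```

```text
scene2 {'vfov': 52.944123527904, 'cx': 276.78680198092866, 'cy': 215.6999851967429} [[0.746, 0.326, -0.58, 69.565], [-0.665, 0.337, -0.666, -473.382], [-0.022, 0.883, 0.468, 467.692], [0.0, 0.0, 0.0, 1.0]]
```

View pics/crop3.png

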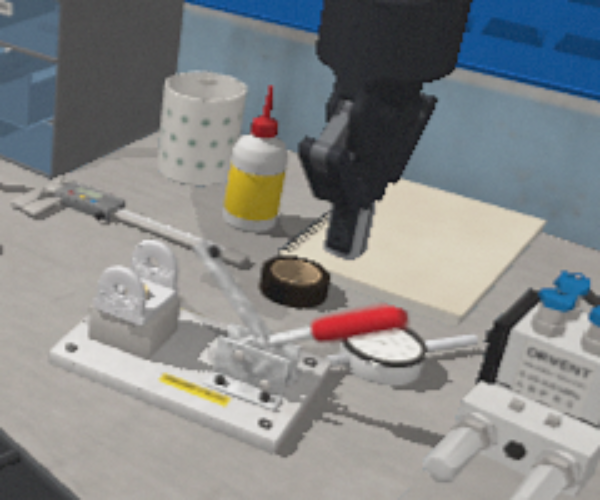

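The lever lies back at crop (360,322), the clamp arm is upright at (230,290), and the bracket is still on its pin. Next I go over the bracket and open the jaws.

Emit:
step_arm(plan=[{"dx": 0,"dy": 0,"dz": -0.035,"ax": 0,"ay": 0,"az": 0,"jaw": 0.085},{"dx": 0,"dy": 0,"dz": -0.035,"ax": 0,"ay": 0,"az": 0,"jaw": 0.085},{"dx": 0.026,"dy": -0.005,"dz": 0,"ax": 0,"ay": 0,"az": 0,"jaw": 0.085},{"dx": 0.026,"dy": -0.005,"dz": 0,"ax": 0,"ay": 0,"az": 0,"jaw": 0.085},{"dx": 0.026,"dy": -0.006,"dz": 0,"ax": 0,"ay": 0,"az": 0,"jaw": 0.085},{"dx": 0.026,"dy": -0.006,"dz": 0,"ax": 0,"ay": 0,"az": 0,"jaw": 0.085},{"dx": 0.026,"dy": -0.006,"dz": 0,"ax": 0,"ay": 0,"az": 0,"jaw": 0.085},{"dx": 0,"dy": 0,"dz": 0,"ax": 0,"ay": 0,"az": -0.08,"jaw": 0.085},{"dx": 0,"dy": 0,"dz": 0,"ax": 0,"ay": 0,"az": -0.08,"jaw": 0.085},{"dx": 0,"dy": 0,"dz": 0,"ax": 0,"ay": 0,"az": 0,"jaw": 0.085}])

```text
t: 4.95
ee_pos: [634.2, -93.5, 204.6]
ee_rot: [0.648, 0.762, -0.0, 0.0]
contact_force: [0.3, -0.0, 0.3]
grip_width: 1.0
grip_force: 0.0
```

```bash
python3 - <<'E'
from h import *
print(monitor.observe()['ee_pos'])
cap('wrist','wrist1')
E
```

```text
[634.15471157 -93.51210846 204.57613235]
wrist1 {'vfov': 69.67310948353008, 'cx': 282.53180247290663, 'cy': 204.5327449514127} [[0.987, -0.154, -0.049, 620.951], [0.161, 0.941, 0.297, -18.554], [0.001, -0.301, 0.954, 339.195], [0.0, 0.0, 0.0, 1.0]]
```

View pics/wrist1.png

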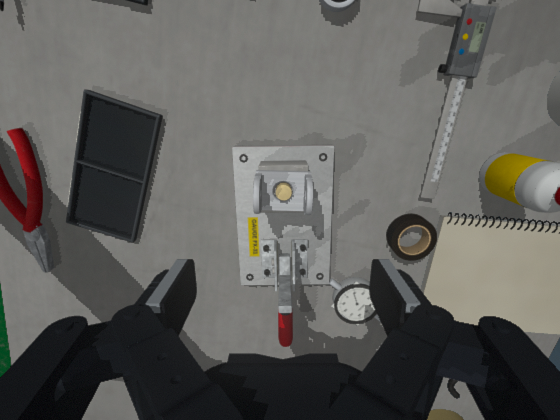

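The wrist view shows the bracket at (283,192) square to the fingers, which are at (170,285) and (398,285), and the clamp open. I check the offset with the wrist depth.

```bash
python3 - <<'E'
from h import *
W=cloud('wrist1').reshape(-1,3); W=W[np.isfinite(W).all(1)]
def r(n,b,z):
    p=W[(W[:,0]>b[0])&(W[:,0]<b[1])&(W[:,1]>b[2])&(W[:,1]<b[3])&(W[:,2]>z[0])&(W[:,2]<z[1])]
    print(n,cv2.minAreaRect(p[:,:2].astype(np.float32)),p[:,2].max())
r('ears',(590,690,-130,-50),(65,95)); r('block',(590,690,-130,-50),(37,95)); r('base',(560,720,-285,-30),(9,15)); r('tray2',(385,500,-205,-20),(6,14))
E
```

```text
ears ((633.4052124023438, -93.93901062011719), (53.85981750488281, 33.83930969238281), 7.765172481536865) 83.21191516928283
block ((633.70849609375, -94.79547119140625), (53.99506378173828, 51.0662841796875), 8.495969772338867) 83.21191516928283
base ((646.7199096679688, -140.34249877929688), (118.77857971191406, 174.390625), 10.152369499206543) 14.994637873220313
tray2 ((442.00811767578125, -114.70745849609375), (155.7161102294922, 81.9941635131836), 80.43177032470703) 11.629881778977733
```

Emit:
step_arm(plan=[{"dx": -0.001,"dy": 0,"dz": 0.04,"ax": 0,"ay": 0,"az": 0,"jaw": 0.085},{"dx": 0,"dy": 0,"dz": 0.04,"ax": 0,"ay": 0,"az": 0,"jaw": 0.085},{"dx": 0,"dy": 0,"dz": 0.035,"ax": 0,"ay": 0,"az": 0,"jaw": 0.085},{"dx": 0,"dy": 0,"dz": 0.02,"ax": 0,"ay": 0,"az": 0,"jaw": 0.085},{"dx": 0,"dy": 0,"dz": 0.012,"ax": 0,"ay": 0,"az": 0,"jaw": 0.085},{"dx": 0,"dy": 0,"dz": 0,"ax": 0,"ay": 0,"az": 0,"jaw": 0.045},{"dx": 0,"dy": 0,"dz": 0,"ax": 0,"ay": 0,"az": 0,"jaw": 0.045},{"dx": 0,"dy": 0,"dz": 0,"ax": 0,"ay": 0,"az": 0,"jaw": 0.045},{"dx": 0,"dy": 0,"dz": 0,"ax": 0,"ay": 0,"az": 0,"jaw": 0.045},{"dx": 0,"dy": 0,"dz": 0,"ax": 0,"ay": 0,"az": 0,"jaw": 0.045}], squeeze=40)

```text
t: 6.0
ee_pos: [635.6, -95.6, 58.8]
ee_rot: [0.648, 0.762, 0.001, 0.001]
contact_force: [-0.1, 0.2, 4.4]
grip_width: 0.628
grip_force: 44.4
```

Emit:
step_arm(plan=[{"dx": 0,"dy": 0,"dz": -0.012,"ax": 0,"ay": 0,"az": 0,"jaw": 0.045},{"dx": 0,"dy": 0,"dz": -0.02,"ax": 0,"ay": 0,"az": 0,"jaw": 0.045},{"dx": 0,"dy": 0,"dz": -0.03,"ax": 0,"ay": 0,"az": 0,"jaw": 0.045},{"dx": 0,"dy": 0,"dz": -0.03,"ax": 0,"ay": 0,"az": 0,"jaw": 0.045},{"dx": 0,"dy": 0,"dz": 0,"ax": 0,"ay": 0,"az": 0.08,"jaw": 0.045},{"dx": 0,"dy": 0,"dz": 0,"ax": 0,"ay": 0,"az": 0.08,"jaw": 0.045},{"dx": 0.03,"dy": -0.03,"dz": 0,"ax": 0,"ay": 0,"az": 0,"jaw": 0.045},{"dx": 0.03,"dy": -0.03,"dz": 0,"ax": 0,"ay": 0,"az": 0,"jaw": 0.045},{"dx": 0.03,"dy": -0.03,"dz": 0,"ax": 0,"ay": 0,"az": 0,"jaw": 0.045},{"dx": 0,"dy": 0,"dz": 0,"ax": 0,"ay": 0,"az": 0,"jaw": 0.045}])

```text
t: 7.0
ee_pos: [538.5, -1.7, 149.3]
ee_rot: [0.706, 0.708, -0.001, -0.003]
contact_force: [0.7, -0.4, -1.8]
grip_width: 0.625
grip_force: 43.9
```

Emit:
step_arm(plan=[{"dx": 0.034,"dy": -0.034,"dz": 0,"ax": 0,"ay": 0,"az": 0,"jaw": 0.045},{"dx": 0.034,"dy": -0.034,"dz": 0,"ax": 0,"ay": 0,"az": 0,"jaw": 0.045},{"dx": 0.032,"dy": -0.032,"dz": 0,"ax": 0,"ay": 0,"az": 0,"jaw": 0.045},{"dx": 0,"dy": 0,"dz": 0,"ax": 0,"ay": 0,"az": 0,"jaw": 0.045},{"dx": 0,"dy": 0,"dz": 0,"ax": 0,"ay": 0,"az": 0,"jaw": 0.045},{"dx": 0,"dy": 0,"dz": 0,"ax": 0,"ay": 0,"az": 0,"jaw": 0.045}])

```text
t: 7.6
ee_pos: [446.0, 94.1, 149.9]
ee_rot: [0.707, 0.707, 0.001, 0.001]
contact_force: [1.2, -0.0, -2.0]
grip_width: 0.623
grip_force: 43.9
```

```bash
python3 - <<'E'
from h import *
print(monitor.observe()['ee_pos'])
cap('wrist','wrist2')
W=cloud('wrist2'); g=(W[...,2]>5.5)&(W[...,2]<14)&(W[...,0]>385)&(W[...,0]<505)&(W[...,1]>50)&(W[...,1]<300)
p=W[g]; print(len(p)); print(cv2.minAreaRect(p[:,:2].astype(np.float32)),p.min(0),p.max(0))
E
```

```text
[446.00052306  94.05255303 149.93200051]
wrist2 {'vfov': 69.67310948353008, 'cx': 282.53180247290663, 'cy': 204.5327449514127} [[1.0, 0.0, -0.003, 444.807], [0.001, 0.953, 0.301, 170.023], [0.003, -0.301, 0.953, 284.545], [0.0, 0.0, 0.0, 1.0]]
2889
((441.9197998046875, 161.373779296875), (187.73597717285156, 81.24951934814453), 86.27277374267578) [397.03547085  68.31187505   5.5012297 ] [488.28296703 252.58971407  11.59926797]
```

View pics/wrist2.png

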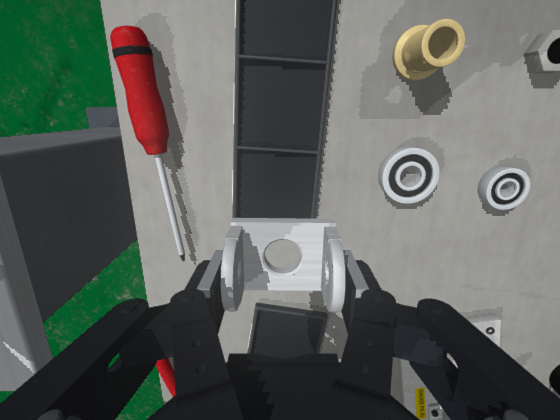

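The bracket hangs level in the fingers, with its bore at (282,257) near the front end of tray_three. I lower it into the -y compartment, stopping a few mm short before the final touch.

Emit:
step_arm(plan=[{"dx": 0.004,"dy": -0.007,"dz": 0.03,"ax": 0,"ay": 0,"az": 0,"jaw": 0.045},{"dx": 0,"dy": 0,"dz": 0.04,"ax": 0,"ay": 0,"az": 0,"jaw": 0.045},{"dx": 0,"dy": 0,"dz": 0.035,"ax": 0,"ay": 0,"az": 0,"jaw": 0.045},{"dx": 0,"dy": 0,"dz": 0.016,"ax": 0,"ay": 0,"az": 0,"jaw": 0.045},{"dx": 0,"dy": 0,"dz": 0.003,"ax": 0,"ay": 0,"az": 0,"jaw": 0.045},{"dx": 0,"dy": 0,"dz": 0,"ax": 0,"ay": 0,"az": 0,"jaw": 0.045},{"dx": 0,"dy": 0,"dz": 0,"ax": 0,"ay": 0,"az": 0,"jaw": 0.045}])

```text
t: 8.35
ee_pos: [439.0, 98.2, 26.1]
ee_rot: [0.707, 0.707, 0.001, 0.001]
contact_force: [-0.1, 1.0, -2.2]
grip_width: 0.626
grip_force: 43.7
```

Emit:
step_arm(plan=[{"dx": 0,"dy": 0,"dz": 0.003,"ax": 0,"ay": 0,"az": 0,"jaw": 0.045},{"dx": 0,"dy": 0,"dz": 0.002,"ax": 0,"ay": 0,"az": 0,"jaw": 0.045},{"dx": 0,"dy": 0,"dz": 0.001,"ax": 0,"ay": 0,"az": 0,"jaw": 0.045},{"dx": 0,"dy": 0,"dz": 0,"ax": 0,"ay": 0,"az": 0,"jaw": 0.045},{"dx": 0,"dy": 0,"dz": 0,"ax": 0,"ay": 0,"az": 0,"jaw": 0.045}])

```text
t: 8.85
ee_pos: [437.7, 98.6, 19.6]
ee_rot: [0.707, 0.707, 0.0, 0.0]
contact_force: [-0.5, 0.6, 0.7]
grip_width: 0.626
grip_force: 44.0
```

Emit:
step_arm(plan=[{"dx": 0,"dy": 0,"dz": 0,"ax": 0,"ay": 0,"az": 0,"jaw": 0.072},{"dx": 0,"dy": 0,"dz": 0,"ax": 0,"ay": 0,"az": 0,"jaw": 0.072},{"dx": 0,"dy": 0,"dz": -0.02,"ax": 0,"ay": 0,"az": 0,"jaw": 0.075},{"dx": 0,"dy": 0,"dz": -0.04,"ax": 0,"ay": 0,"az": 0,"jaw": 0.08},{"dx": 0,"dy": 0,"dz": -0.04,"ax": 0,"ay": 0,"az": 0,"jaw": 0.08},{"dx": 0.005,"dy": 0.042,"dz": 0,"ax": 0,"ay": 0,"az": 0,"jaw": 0.08},{"dx": 0.005,"dy": 0.042,"dz": 0,"ax": 0,"ay": 0,"az": 0,"jaw": 0.08},{"dx": 0.005,"dy": 0.042,"dz": 0,"ax": 0,"ay": 0,"az": 0,"jaw": 0.08},{"dx": 0,"dy": 0,"dz": 0,"ax": 0,"ay": 0,"az": 0,"jaw": 0.08},{"dx": 0,"dy": 0,"dz": 0,"ax": 0,"ay": 0,"az": 0,"jaw": 0.08}])

```text
t: 9.85
ee_pos: [563.6, 113.6, 118.6]
ee_rot: [0.707, 0.707, -0.001, -0.0]
contact_force: [-1.0, -0.3, -0.7]
grip_width: 0.937
grip_force: 0.0
```

```bash
cat >> h.py <<'E'
def comp(tags,b,z):
    for t in tags:
        W=cloud(t).reshape(-1,3); W=W[np.isfinite(W).all(1)]
        p=W[(W[:,0]>b[0])&(W[:,0]<b[1])&(W[:,1]>b[2])&(W[:,1]<b[3])&(W[:,2]>z[0])&(W[:,2]<z[1])]
        if len(p): print(t,len(p),cv2.minAreaRect(p[:,:2].astype(np.float32)),'z',np.percentile(p[:,2],[10,50,90]).round(1))
E
python3 - <<'E'
from h import *
print(monitor.observe()['ee_pos'])
cap('wrist','wrist3'); cap('scene','scene3')
print('bracket'); comp(['scene3'],(395,485,65,135),(20,55))
T=['wrist3']
for n,b,z in (('large',(525,600,75,150),(9,18)),('small',(625,685,65,135),(9,18)),('nut',(640,695,185,245),(11,20)),('bush',(530,592,185,245),(38,50))): print(n); comp(T,b,z)
E
```

```text
[563.58600072 113.60069638 118.58818076]
wrist3 {'vfov': 69.67310948353008, 'cx': 282.53180247290663, 'cy': 204.5327449514127} [[1.0, -0.001, 0.001, 562.913], [0.001, 0.954, 0.301, 189.533], [-0.001, -0.301, 0.954, 253.212], [0.0, 0.0, 0.0, 1.0]]
scene3 {'vfov': 52.944123527904, 'cx': 276.78680198092866, 'cy': 215.6999851967429} [[0.746, 0.326, -0.58, 69.565], [-0.665, 0.337, -0.666, -473.382], [-0.022, 0.883, 0.468, 467.692], [0.0, 0.0, 0.0, 1.0]]
bracket
scene3 269 ((437.4264831542969, 99.34441375732422), (37.58999252319336, 55.6297492980957), 89.6222152709961) z [21.8 31.4 42.1]
large
wrist3 2556 ((562.7738037109375, 112.12155151367188), (51.84632873535156, 51.13620376586914), 87.92393493652344) z [11.5 13.4 14.7]
small
wrist3 1554 ((654.279296875, 99.9284439086914), (39.689781188964844, 39.765037536621094), 52.3560791015625) z [11.3 13.4 14.6]
nut
wrist3 1723 ((668.1019897460938, 215.5328369140625), (34.58151626586914, 30.182373046875), 0.21643869578838348) z [14.9 16.1 17.1]
bush
wrist3 1188 ((559.8126831054688, 215.14552307128906), (30.59487533569336, 30.540922164916992), 88.3987808227539) z [43.6 44.9 45.8]
```

View pics/wrist3.png

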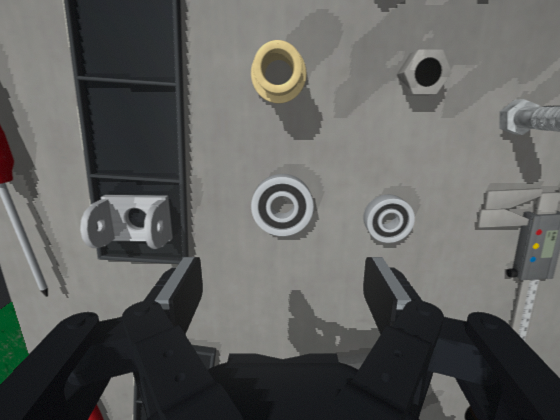

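The wrist view shows the bracket seated in its compartment at (130,222). The large bearing is at (283,207), the small one at (390,220), the bush at (277,70) and the steel nut at (427,72), with its corners along x. I descend on the large bearing.

Emit:
step_arm(plan=[{"dx": -0.0015,"dy": -0.001,"dz": 0.04,"ax": 0,"ay": 0,"az": 0,"jaw": 0.08},{"dx": 0,"dy": 0,"dz": 0.04,"ax": 0,"ay": 0,"az": 0,"jaw": 0.08},{"dx": 0,"dy": 0,"dz": 0.02,"ax": 0,"ay": 0,"az": 0,"jaw": 0.075},{"dx": 0,"dy": 0,"dz": 0.008,"ax": 0,"ay": 0,"az": 0,"jaw": 0.07},{"dx": 0,"dy": 0,"dz": 0,"ax": 0,"ay": 0,"az": 0,"jaw": 0.045},{"dx": 0,"dy": 0,"dz": 0,"ax": 0,"ay": 0,"az": 0,"jaw": 0.045},{"dx": 0,"dy": 0,"dz": 0,"ax": 0,"ay": 0,"az": 0,"jaw": 0.045},{"dx": 0,"dy": 0,"dz": 0,"ax": 0,"ay": 0,"az": 0,"jaw": 0.045}])

```text
t: 10.75
ee_pos: [563.1, 112.2, 12.4]
ee_rot: [0.707, 0.707, 0.001, 0.001]
contact_force: [0.5, 0.6, -0.2]
grip_width: 0.584
grip_force: 41.6
```

Emit:
step_arm(plan=[{"dx": 0,"dy": 0,"dz": -0.01,"ax": 0,"ay": 0,"az": 0,"jaw": 0.045},{"dx": 0,"dy": 0,"dz": -0.03,"ax": 0,"ay": 0,"az": 0,"jaw": 0.045},{"dx": 0,"dy": 0,"dz": -0.04,"ax": 0,"ay": 0,"az": 0,"jaw": 0.045},{"dx": 0,"dy": 0,"dz": 0,"ax": 0,"ay": 0,"az": 0,"jaw": 0.045}])

```text
t: 11.15
ee_pos: [566.8, 112.5, 97.4]
ee_rot: [0.707, 0.707, 0.005, 0.004]
contact_force: [1.1, -0.1, -0.3]
grip_width: 0.582
grip_force: 42.1
```

```bash
python3 - <<'E'
from h import *
print(monitor.observe()['ee_pos'])
cap('wrist','wrist4'); cap('side','side4')
a=cv2.imread('pics/wrist4.png')[180:380,160:420]; b=cv2.imread('pics/side4.png')[140:300,210:370]
cv2.imwrite('pics/crop4.png',np.hstack([cv2.resize(a,(520,400)),cv2.resize(b,(280,400)[:1]+(280,)) if 0 else cv2.copyMakeBorder(cv2.resize(b,(280,280)),0,120,0,0,cv2.BORDER_CONSTANT)]))
E
```

```text
[566.78819772 112.5006899   97.43584631]
wrist4 {'vfov': 69.67310948353008, 'cx': 282.53180247290663, 'cy': 204.5327449514127} [[1.0, 0.003, -0.013, 564.245], [0.001, 0.954, 0.3, 188.306], [0.013, -0.3, 0.954, 232.169], [0.0, 0.0, 0.0, 1.0]]
side4 {'vfov': 53.37993150062888, 'cx': 280.4579855304615, 'cy': 209.7796791594879} [[-1.0, 0.01, 0.001, 572.695], [-0.003, -0.33, 0.944, 866.379], [0.01, 0.944, 0.33, 355.594], [0.0, 0.0, 0.0, 1.0]]
```

View pics/crop4.png

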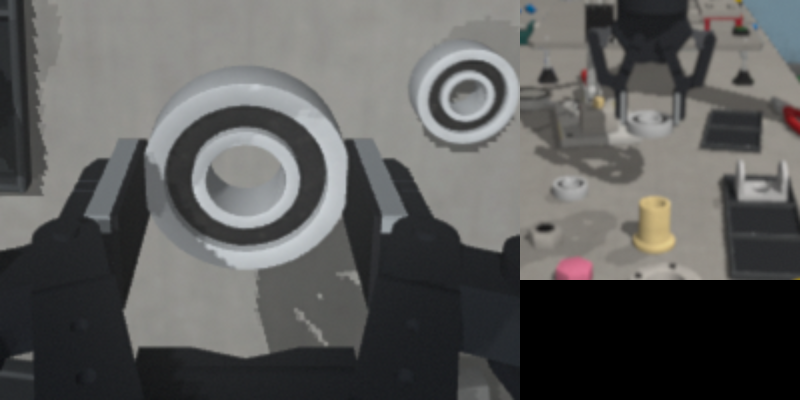

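The bearing is held level between the fingers at crop (247,165), clear of the bench. I carry it to the middle compartment.

Emit:
step_arm(plan=[{"dx": 0.02,"dy": -0.04,"dz": 0,"ax": 0,"ay": 0,"az": 0,"jaw": 0.045},{"dx": 0.02,"dy": -0.04,"dz": 0,"ax": 0,"ay": 0,"az": 0,"jaw": 0.045},{"dx": 0.02,"dy": -0.04,"dz": 0,"ax": 0,"ay": 0,"az": 0,"jaw": 0.045},{"dx": 0,"dy": 0,"dz": 0.03,"ax": 0,"ay": 0,"az": 0,"jaw": 0.045},{"dx": 0,"dy": 0,"dz": 0.03,"ax": 0,"ay": 0,"az": 0,"jaw": 0.045},{"dx": 0,"dy": 0,"dz": 0.006,"ax": 0,"ay": 0,"az": 0,"jaw": 0.045},{"dx": 0,"dy": 0,"dz": 0,"ax": 0,"ay": 0,"az": 0,"jaw": 0.045},{"dx": 0,"dy": 0,"dz": 0,"ax": 0,"ay": 0,"az": 0,"jaw": 0.045},{"dx": 0,"dy": 0,"dz": 0,"ax": 0,"ay": 0,"az": 0,"jaw": 0.045}])

```text
t: 12.15
ee_pos: [443.6, 172.1, 26.2]
ee_rot: [0.707, 0.707, 0.001, 0.001]
contact_force: [0.8, 0.5, -0.3]
grip_width: 0.586
grip_force: 42.1
```

Emit:
step_arm(plan=[{"dx": 0,"dy": 0,"dz": 0.006,"ax": 0,"ay": 0,"az": 0,"jaw": 0.045},{"dx": 0,"dy": 0,"dz": 0.003,"ax": 0,"ay": 0,"az": 0,"jaw": 0.045},{"dx": 0,"dy": 0,"dz": 0.001,"ax": 0,"ay": 0,"az": 0,"jaw": 0.045},{"dx": 0,"dy": 0,"dz": 0,"ax": 0,"ay": 0,"az": 0,"jaw": 0.045},{"dx": 0,"dy": 0,"dz": 0,"ax": 0,"ay": 0,"az": 0,"jaw": 0.045}])

```text
t: 12.65
ee_pos: [442.4, 172.0, 15.3]
ee_rot: [0.707, 0.707, -0.0, 0.0]
contact_force: [-0.6, 0.5, -1.6]
grip_width: 0.591
grip_force: 42.2
```

Emit:
step_arm(plan=[{"dx": 0,"dy": 0,"dz": 0,"ax": 0,"ay": 0,"az": 0,"jaw": 0.065},{"dx": 0,"dy": 0,"dz": 0,"ax": 0,"ay": 0,"az": 0,"jaw": 0.065},{"dx": 0,"dy": 0,"dz": -0.025,"ax": 0,"ay": 0,"az": 0,"jaw": 0.065},{"dx": 0,"dy": 0,"dz": -0.045,"ax": 0,"ay": 0,"az": 0,"jaw": 0.065},{"dx": 0,"dy": 0,"dz": -0.015,"ax": 0,"ay": 0,"az": 0,"jaw": 0.065},{"dx": 0.009,"dy": 0.045,"dz": 0,"ax": 0,"ay": 0,"az": 0,"jaw": 0.065},{"dx": 0.009,"dy": 0.045,"dz": 0,"ax": 0,"ay": 0,"az": 0,"jaw": 0.065},{"dx": 0.009,"dy": 0.045,"dz": 0,"ax": 0,"ay": 0,"az": 0,"jaw": 0.065},{"dx": 0.009,"dy": 0.045,"dz": 0,"ax": 0,"ay": 0,"az": 0,"jaw": 0.065},{"dx": 0.008,"dy": 0.045,"dz": 0,"ax": 0,"ay": 0,"az": 0,"jaw": 0.065}])

```text
t: 13.65
ee_pos: [669.0, 216.6, 100.3]
ee_rot: [0.707, 0.707, 0.0, 0.0]
contact_force: [0.3, 0.1, 0.2]
grip_width: 0.766
grip_force: 0.0
```

Emit:
step_arm(plan=[{"dx": 0,"dy": 0,"dz": 0,"ax": 0,"ay": 0,"az": -0.131,"jaw": 0.06},{"dx": 0,"dy": 0,"dz": 0,"ax": 0,"ay": 0,"az": -0.131,"jaw": 0.06},{"dx": 0,"dy": 0,"dz": 0,"ax": 0,"ay": 0,"az": -0.131,"jaw": 0.06},{"dx": 0,"dy": 0,"dz": 0,"ax": 0,"ay": 0,"az": -0.131,"jaw": 0.06},{"dx": 0,"dy": 0,"dz": 0,"ax": 0,"ay": 0,"az": 0,"jaw": 0.06},{"dx": 0,"dy": 0,"dz": 0,"ax": 0,"ay": 0,"az": 0,"jaw": 0.06}])

```text
t: 14.25
ee_pos: [667.3, 216.2, 100.2]
ee_rot: [0.501, 0.866, -0.0, -0.0]
contact_force: [-0.4, -0.0, 0.4]
grip_width: 0.703
grip_force: 0.0
```

```bash
python3 - <<'E'
from h import *
cap('wrist','wrist5'); cap('scene','scene5')
print('nut');comp(['wrist5'],(640,695,185,245),(11,20)); print('large'); comp(['scene5'],(405,485,138,206),(13,25))
E
```

```text
wrist5 {'vfov': 69.67310948353008, 'cx': 282.53180247290663, 'cy': 204.5327449514127} [[0.867, -0.476, -0.15, 628.185], [0.499, 0.826, 0.261, 281.856], [0.0, -0.301, 0.954, 234.853], [0.0, 0.0, 0.0, 1.0]]
scene5 {'vfov': 52.944123527904, 'cx': 276.78680198092866, 'cy': 215.6999851967429} [[0.746, 0.326, -0.58, 69.565], [-0.665, 0.337, -0.666, -473.382], [-0.022, 0.883, 0.468, 467.692], [0.0, 0.0, 0.0, 1.0]]
nut
wrist5 1295 ((668.1487426757812, 215.94839477539062), (33.46812438964844, 30.414535522460938), 61.436683654785156) z [15.2 16.2 17.1]
large
scene5 299 ((442.16827392578125, 171.16046142578125), (52.142574310302734, 51.70730209350586), 85.89105987548828) z [15.  17.3 18.9]
```

View pics/wrist5.png

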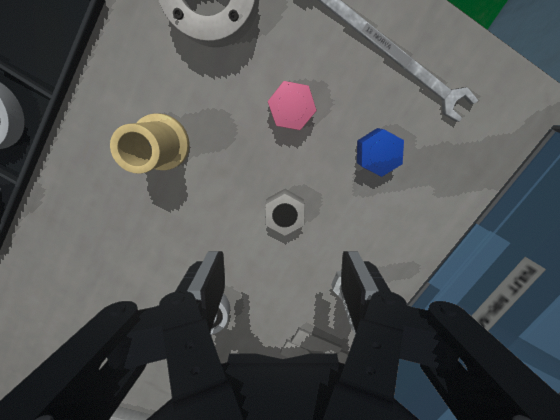

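The steel nut at (285,215) has its flats parallel to the pads. The pink one at (291,105) and the blue one at (381,152) stay clear. I check the standing bolt near (340,285) before descending.

```bash
python3 - <<'E'
from h import *
for t in ('scene0','side0','wrist3'):
    W=cloud(t).reshape(-1,3); W=W[np.isfinite(W).all(1)]
    p=W[(W[:,0]>690)&(W[:,0]<790)&(W[:,1]>130)&(W[:,1]<265)&(W[:,2]>10)]
    for a in (10,25,40,60,80,120):
        q=p[(p[:,2]>a)&(p[:,2]<a+15)]
        if len(q): print(t,a,len(q),q.min(0).round(),q.max(0).round())
E
```

```text
scene0 10 49 [736. 172.  10.] [762. 193.  25.]
scene0 25 37 [741. 175.  26.] [753. 191.  40.]
scene0 40 37 [740. 175.  40.] [752. 190.  54.]
scene0 60 140 [743. 139.  60.] [790. 265.  75.]
scene0 80 265 [759. 137.  80.] [790. 265.  95.]
scene0 120 37 [773. 138. 120.] [779. 258. 123.]
side0 10 97 [738. 175.  10.] [763. 198.  25.]
side0 25 71 [742. 185.  25.] [759. 195.  40.]
side0 40 74 [742. 184.  40.] [757. 194.  55.]
side0 60 69 [743. 143.  60.] [777. 263.  75.]
side0 80 238 [762. 142.  80.] [777. 265.  95.]
side0 120 30 [774. 142. 120.] [777. 263. 121.]
wrist3 10 512 [736. 171.  10.] [758. 197.  25.]
wrist3 25 387 [740. 176.  25.] [748. 192.  40.]
wrist3 40 292 [740. 176.  40.] [747. 192.  52.]
```

The bolt (x≥736) and the open drawer (x≥743, z 60–75) leave about 15 mm. I narrow the jaw first, then descend on the nut.

Emit:
step_arm(plan=[{"dx": 0,"dy": 0.0005,"dz": 0.02,"ax": 0,"ay": 0,"az": 0,"jaw": 0.048},{"dx": 0,"dy": 0,"dz": 0.02,"ax": 0,"ay": 0,"az": 0,"jaw": 0.048},{"dx": 0,"dy": 0,"dz": 0.02,"ax": 0,"ay": 0,"az": 0,"jaw": 0.048},{"dx": 0,"dy": 0,"dz": 0.016,"ax": 0,"ay": 0,"az": 0,"jaw": 0.048},{"dx": 0,"dy": 0,"dz": 0.01,"ax": 0,"ay": 0,"az": 0,"jaw": 0.048},{"dx": 0,"dy": 0,"dz": 0,"ax": 0,"ay": 0,"az": 0,"jaw": 0.022},{"dx": 0,"dy": 0,"dz": 0,"ax": 0,"ay": 0,"az": 0,"jaw": 0.022},{"dx": 0,"dy": 0,"dz": 0,"ax": 0,"ay": 0,"az": 0,"jaw": 0.022},{"dx": 0,"dy": 0,"dz": 0,"ax": 0,"ay": 0,"az": 0,"jaw": 0.022}])

```text
t: 15.25
ee_pos: [668.4, 216.6, 15.3]
ee_rot: [0.5, 0.866, 0.001, 0.001]
contact_force: [-0.2, -0.7, -0.8]
grip_width: 0.379
grip_force: 39.7
```

Emit:
step_arm(plan=[{"dx": 0,"dy": 0,"dz": -0.01,"ax": 0,"ay": 0,"az": 0,"jaw": 0.022},{"dx": 0,"dy": 0,"dz": -0.03,"ax": 0,"ay": 0,"az": 0,"jaw": 0.022},{"dx": 0,"dy": 0,"dz": -0.04,"ax": 0,"ay": 0,"az": 0,"jaw": 0.022},{"dx": 0,"dy": 0,"dz": 0,"ax": 0,"ay": 0,"az": 0.131,"jaw": 0.022},{"dx": 0,"dy": 0,"dz": 0,"ax": 0,"ay": 0,"az": 0.131,"jaw": 0.022},{"dx": 0,"dy": 0,"dz": 0,"ax": 0,"ay": 0,"az": 0.131,"jaw": 0.022},{"dx": 0,"dy": 0,"dz": 0,"ax": 0,"ay": 0,"az": 0.131,"jaw": 0.022},{"dx": 0,"dy": 0,"dz": 0,"ax": 0,"ay": 0,"az": 0,"jaw": 0.022}])

```text
t: 16.05
ee_pos: [668.1, 216.5, 95.5]
ee_rot: [0.707, 0.707, 0.001, 0.0]
contact_force: [-0.2, -0.1, -0.1]
grip_width: 0.378
grip_force: 39.8
```

```bash
python3 - <<'E'
from h import *
print(monitor.observe()['ee_pos'])
cap('wrist','wrist6')
a=cv2.imread('pics/wrist6.png')[180:380,160:420]
cv2.imwrite('pics/crop6.png',cv2.resize(a,(520,400)))
E
```

```text
[668.09416519 216.48384434  95.51005778]
wrist6 {'vfov': 69.67310948353008, 'cx': 282.53180247290663, 'cy': 204.5327449514127} [[1.0, -0.001, -0.002, 666.988], [0.001, 0.954, 0.301, 292.359], [0.002, -0.301, 0.954, 230.171], [0.0, 0.0, 0.0, 1.0]]
```

View pics/crop6.png

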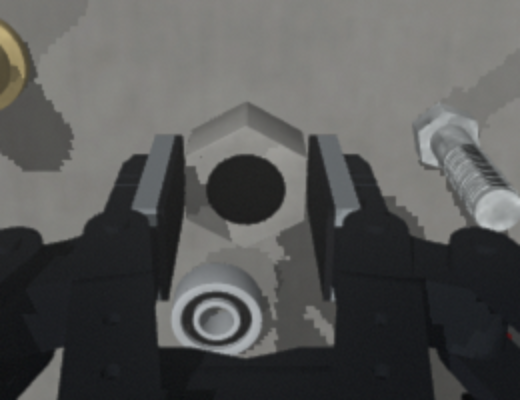

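The nut is held level by its flats at crop (247,185). I carry it to the +y compartment.

Emit:
step_arm(plan=[{"dx": 0.006,"dy": -0.044,"dz": 0,"ax": 0,"ay": 0,"az": 0,"jaw": 0.022},{"dx": 0.006,"dy": -0.044,"dz": 0,"ax": 0,"ay": 0,"az": 0,"jaw": 0.022},{"dx": 0.006,"dy": -0.044,"dz": 0,"ax": 0,"ay": 0,"az": 0,"jaw": 0.022},{"dx": 0.006,"dy": -0.044,"dz": 0,"ax": 0,"ay": 0,"az": 0,"jaw": 0.022},{"dx": 0.006,"dy": -0.044,"dz": 0,"ax": 0,"ay": 0,"az": 0,"jaw": 0.022},{"dx": 0,"dy": 0,"dz": 0.035,"ax": 0,"ay": 0,"az": 0,"jaw": 0.022},{"dx": 0,"dy": 0,"dz": 0.03,"ax": 0,"ay": 0,"az": 0,"jaw": 0.022},{"dx": 0,"dy": 0,"dz": 0.004,"ax": 0,"ay": 0,"az": 0,"jaw": 0.022},{"dx": 0,"dy": 0,"dz": 0,"ax": 0,"ay": 0,"az": 0,"jaw": 0.022},{"dx": 0,"dy": 0,"dz": 0,"ax": 0,"ay": 0,"az": 0,"jaw": 0.022}])

```text
t: 17.1
ee_pos: [449.2, 246.7, 26.4]
ee_rot: [0.707, 0.708, 0.001, 0.001]
contact_force: [0.3, 0.5, -0.3]
grip_width: 0.377
grip_force: 40.0
```

Emit:
step_arm(plan=[{"dx": 0,"dy": 0,"dz": 0.005,"ax": 0,"ay": 0,"az": 0,"jaw": 0.022},{"dx": 0,"dy": 0,"dz": 0.003,"ax": 0,"ay": 0,"az": 0,"jaw": 0.022},{"dx": 0,"dy": 0,"dz": 0,"ax": 0,"ay": 0,"az": 0,"jaw": 0.022},{"dx": 0,"dy": 0,"dz": 0,"ax": 0,"ay": 0,"az": 0,"jaw": 0.022},{"dx": 0,"dy": 0,"dz": 0,"ax": 0,"ay": 0,"az": 0,"jaw": 0.05},{"dx": 0,"dy": 0,"dz": 0,"ax": 0,"ay": 0,"az": 0,"jaw": 0.05},{"dx": 0,"dy": 0,"dz": -0.03,"ax": 0,"ay": 0,"az": 0,"jaw": 0.05},{"dx": 0,"dy": 0,"dz": -0.04,"ax": 0,"ay": 0,"az": 0,"jaw": 0.06},{"dx": 0,"dy": 0,"dz": -0.03,"ax": 0,"ay": 0,"az": 0,"jaw": 0.065},{"dx": 0,"dy": 0,"dz": 0,"ax": 0,"ay": 0,"az": 0,"jaw": 0.065}])

```text
t: 18.1
ee_pos: [450.9, 247.6, 121.6]
ee_rot: [0.707, 0.707, 0.004, 0.002]
contact_force: [0.5, -0.2, -0.4]
grip_width: 0.763
grip_force: 0.0
```

```bash
python3 - <<'E'
from h import *
print(monitor.observe()['ee_pos'])
cap('scene','scene7'); comp(['scene7'],(415,482,215,280),(12,30))
E
```

```text
[450.87695883 247.55245515 121.62098205]
scene7 {'vfov': 52.944123527904, 'cx': 276.78680198092866, 'cy': 215.6999851967429} [[0.746, 0.326, -0.58, 69.565], [-0.665, 0.337, -0.666, -473.382], [-0.022, 0.883, 0.468, 467.692], [0.0, 0.0, 0.0, 1.0]]
scene7 133 ((447.7935791015625, 242.79827880859375), (34.24379348754883, 30.227773666381836), 84.86619567871094) z [14.2 19.8 21.2]
```

Emit:
step_arm(plan=[{"dx": -0.0105,"dy": 0.037,"dz": 0,"ax": 0,"ay": 0,"az": 0,"jaw": 0.065},{"dx": -0.0105,"dy": 0.037,"dz": 0,"ax": 0,"ay": 0,"az": 0,"jaw": 0.065},{"dx": -0.0105,"dy": 0.036,"dz": 0,"ax": 0,"ay": 0,"az": 0,"jaw": 0.065},{"dx": 0,"dy": 0,"dz": 0.02,"ax": 0,"ay": 0,"az": 0,"jaw": 0.065},{"dx": 0,"dy": 0,"dz": 0,"ax": 0,"ay": 0,"az": 0,"jaw": 0.065},{"dx": 0,"dy": 0,"dz": 0,"ax": 0,"ay": 0,"az": 0,"jaw": 0.065}])

```text
t: 18.75
ee_pos: [556.0, 214.5, 95.5]
ee_rot: [0.707, 0.707, -0.002, -0.001]
contact_force: [0.2, 0.0, 0.2]
grip_width: 0.76
grip_force: 0.0
```

```bash
python3 - <<'E'
from h import *
print(monitor.observe()['ee_pos'])
cap('wrist','wrist8'); comp(['wrist8'],(530,592,185,245),(38,50))
E
```

```text
[555.96699119 214.47965273  95.54091607]
wrist8 {'vfov': 69.67310948353008, 'cx': 282.53180247290663, 'cy': 204.5327449514127} [[1.0, -0.002, 0.004, 555.712], [0.001, 0.953, 0.302, 290.55], [-0.004, -0.302, 0.953, 230.106], [0.0, 0.0, 0.0, 1.0]]
wrist8 1124 ((559.6602172851562, 215.67633056640625), (30.801301956176758, 30.835479736328125), 31.50757598876953) z [40.7 44.8 45.7]
```

Emit:
step_arm(plan=[{"dx": 0.001,"dy": 0.0035,"dz": 0.02,"ax": 0,"ay": 0,"az": 0,"jaw": 0.065},{"dx": 0,"dy": 0,"dz": 0.02,"ax": 0,"ay": 0,"az": 0,"jaw": 0.065},{"dx": 0,"dy": 0,"dz": 0.017,"ax": 0,"ay": 0,"az": 0,"jaw": 0.065},{"dx": 0,"dy": 0,"dz": 0.009,"ax": 0,"ay": 0,"az": 0,"jaw": 0.065},{"dx": 0,"dy": 0,"dz": 0,"ax": 0,"ay": 0,"az": 0,"jaw": 0.022},{"dx": 0,"dy": 0,"dz": 0,"ax": 0,"ay": 0,"az": 0,"jaw": 0.022},{"dx": 0,"dy": 0,"dz": 0,"ax": 0,"ay": 0,"az": 0,"jaw": 0.022},{"dx": 0,"dy": 0,"dz": 0,"ax": 0,"ay": 0,"az": 0,"jaw": 0.022},{"dx": 0,"dy": 0,"dz": 0,"ax": 0,"ay": 0,"az": 0,"jaw": 0.022}])

```text
t: 19.7
ee_pos: [562.1, 216.2, 32.5]
ee_rot: [0.707, 0.707, 0.001, 0.001]
contact_force: [-1.0, 0.0, 5.6]
grip_width: 0.337
grip_force: 40.2
```

Emit:
step_arm(plan=[{"dx": 0,"dy": 0,"dz": -0.01,"ax": 0,"ay": 0,"az": 0,"jaw": 0.022},{"dx": 0,"dy": 0,"dz": -0.03,"ax": 0,"ay": 0,"az": 0,"jaw": 0.022},{"dx": 0,"dy": 0,"dz": -0.04,"ax": 0,"ay": 0,"az": 0,"jaw": 0.022},{"dx": 0,"dy": 0,"dz": -0.03,"ax": 0,"ay": 0,"az": 0,"jaw": 0.022},{"dx": 0,"dy": 0,"dz": 0,"ax": 0,"ay": 0,"az": 0,"jaw": 0.022},{"dx": 0,"dy": 0,"dz": 0,"ax": 0,"ay": 0,"az": 0,"jaw": 0.022}])

```text
t: 20.3
ee_pos: [561.3, 215.8, 141.9]
ee_rot: [0.707, 0.707, 0.0, 0.0]
contact_force: [-0.1, -0.6, -2.5]
grip_width: 0.337
grip_force: 39.8
```

```bash
python3 - <<'E'
from h import *
print(monitor.observe()['ee_pos'])
cap('wrist','wrist9'); cap('side','side9'); 
a=cv2.imread('pics/wrist9.png')[150:350,150:410]; b=cv2.imread('pics/side9.png')[150:290,210:350]
cv2.imwrite('pics/crop9.png',np.hstack([cv2.resize(a,(390,300)),cv2.resize(b,(300,300))]))
# lowest points of held bush seen from side
W=cloud('side9').reshape(-1,3); W=W[np.isfinite(W).all(1)]
p=W[(W[:,0]>530)&(W[:,0]<592)&(W[:,1]>190)&(W[:,1]<245)&(W[:,2]>50)&(W[:,2]<160)]
for z in range(80,160,10):
    q=p[(p[:,2]>z)&(p[:,2]<=z+10)]
    if len(q): print(z,len(q),q.min(0).round(1),q.max(0).round(1))
E
```

```text
[561.2906507  215.77757041 141.91813719]
wrist9 {'vfov': 69.67310948353008, 'cx': 282.53180247290663, 'cy': 204.5327449514127} [[1.0, -0.0, -0.002, 560.265], [0.001, 0.954, 0.301, 291.658], [0.001, -0.301, 0.954, 276.575], [0.0, 0.0, 0.0, 1.0]]
side9 {'vfov': 53.37993150062888, 'cx': 280.4579855304615, 'cy': 209.7796791594879} [[-1.0, 0.01, 0.001, 572.695], [-0.003, -0.33, 0.944, 866.379], [0.01, 0.944, 0.33, 355.594], [0.0, 0.0, 0.0, 1.0]]
100 13 [541.4 220.1 108.6] [581.  236.8 109.6]
110 180 [541.2 202.5 110.1] [581.1 238.5 120. ]
120 105 [546.5 216.3 120.2] [576.2 232.7 129.9]
130 133 [538.8 215.3 130. ] [581.1 232.6 139.9]
140 200 [534.1 204.  140. ] [587.7 233.8 150. ]
150 209 [533.  203.4 150.1] [587.7 232.7 160. ]
```

View pics/crop9.png

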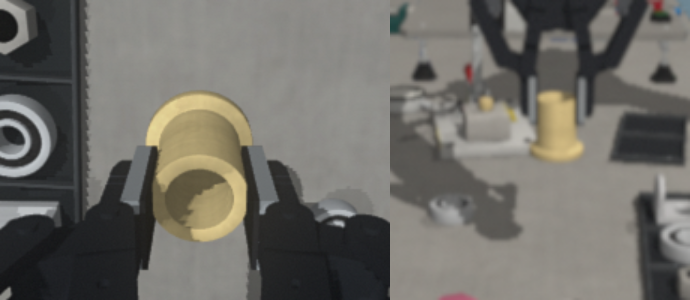

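The bush hangs upright in the fingers at crop (197,165), with its bottom 33 mm below the TCP as expected. The bearing and nut look seated in tray_three at the left edge. I carry the bush to tray_two's +y compartment.

Emit:
step_arm(plan=[{"dx": -0.042,"dy": -0.016,"dz": 0,"ax": 0,"ay": 0,"az": 0,"jaw": 0.022},{"dx": -0.042,"dy": -0.016,"dz": 0,"ax": 0,"ay": 0,"az": 0,"jaw": 0.022},{"dx": -0.042,"dy": -0.016,"dz": 0,"ax": 0,"ay": 0,"az": 0,"jaw": 0.022},{"dx": -0.042,"dy": -0.016,"dz": 0,"ax": 0,"ay": 0,"az": 0,"jaw": 0.022},{"dx": -0.042,"dy": -0.016,"dz": 0,"ax": 0,"ay": 0,"az": 0,"jaw": 0.022},{"dx": -0.042,"dy": -0.016,"dz": 0,"ax": 0,"ay": 0,"az": 0,"jaw": 0.022},{"dx": -0.04,"dy": -0.016,"dz": 0,"ax": 0,"ay": 0,"az": 0,"jaw": 0.022},{"dx": 0,"dy": 0,"dz": 0.04,"ax": 0,"ay": 0,"az": 0,"jaw": 0.022},{"dx": 0,"dy": 0,"dz": 0,"ax": 0,"ay": 0,"az": 0,"jaw": 0.022},{"dx": 0,"dy": 0,"dz": 0,"ax": 0,"ay": 0,"az": 0,"jaw": 0.022}])

```text
t: 21.4
ee_pos: [448.2, -75.7, 100.1]
ee_rot: [0.707, 0.707, -0.001, -0.002]
contact_force: [0.7, 0.3, -1.0]
grip_width: 0.342
grip_force: 40.3
```

Emit:
step_arm(plan=[{"dx": 0,"dy": 0,"dz": 0.035,"ax": 0,"ay": 0,"az": 0,"jaw": 0.022},{"dx": 0,"dy": 0,"dz": 0.022,"ax": 0,"ay": 0,"az": 0,"jaw": 0.022},{"dx": 0,"dy": 0,"dz": 0,"ax": 0,"ay": 0,"az": 0,"jaw": 0.022},{"dx": 0,"dy": 0,"dz": 0,"ax": 0,"ay": 0,"az": 0,"jaw": 0.022},{"dx": 0,"dy": 0,"dz": 0,"ax": 0,"ay": 0,"az": 0,"jaw": 0.022}])

```text
t: 21.9
ee_pos: [451.1, -76.2, 45.8]
ee_rot: [0.707, 0.708, 0.001, 0.001]
contact_force: [0.3, 0.2, -0.2]
grip_width: 0.337
grip_force: 40.3
```

Emit:
step_arm(plan=[{"dx": 0,"dy": -0.001,"dz": 0.006,"ax": 0,"ay": 0,"az": 0,"jaw": 0.022},{"dx": 0,"dy": 0,"dz": 0.002,"ax": 0,"ay": 0,"az": 0,"jaw": 0.022},{"dx": 0,"dy": 0,"dz": 0,"ax": 0,"ay": 0,"az": 0,"jaw": 0.022},{"dx": 0,"dy": 0,"dz": 0,"ax": 0,"ay": 0,"az": 0,"jaw": 0.022},{"dx": 0,"dy": 0,"dz": 0,"ax": 0,"ay": 0,"az": 0,"jaw": 0.022}])

```text
t: 22.4
ee_pos: [448.6, -76.3, 36.4]
ee_rot: [0.707, 0.707, 0.0, 0.0]
contact_force: [0.5, -0.5, -1.0]
grip_width: 0.339
grip_force: 40.3
```

Emit:
step_arm(plan=[{"dx": 0,"dy": 0,"dz": 0.001,"ax": 0,"ay": 0,"az": 0,"jaw": 0.022},{"dx": 0,"dy": 0,"dz": 0,"ax": 0,"ay": 0,"az": 0,"jaw": 0.055},{"dx": 0,"dy": 0,"dz": 0,"ax": 0,"ay": 0,"az": 0,"jaw": 0.055},{"dx": 0,"dy": 0,"dz": -0.03,"ax": 0,"ay": 0,"az": 0,"jaw": 0.055},{"dx": 0,"dy": 0,"dz": -0.045,"ax": 0,"ay": 0,"az": 0,"jaw": 0.065},{"dx": 0,"dy": 0,"dz": -0.01,"ax": 0,"ay": 0,"az": 0,"jaw": 0.07},{"dx": 0.03,"dy": 0.035,"dz": 0,"ax": 0,"ay": 0,"az": 0,"jaw": 0.07},{"dx": 0.03,"dy": 0.035,"dz": 0,"ax": 0,"ay": 0,"az": 0,"jaw": 0.07},{"dx": 0.03,"dy": 0.035,"dz": 0,"ax": 0,"ay": 0,"az": 0,"jaw": 0.07},{"dx": 0.03,"dy": 0.035,"dz": 0,"ax": 0,"ay": 0,"az": 0,"jaw": 0.07}])

```text
t: 23.4
ee_pos: [589.4, 45.1, 119.9]
ee_rot: [0.707, 0.707, -0.0, 0.0]
contact_force: [0.8, -0.1, -0.5]
grip_width: 0.818
grip_force: 0.0
```

Emit:
step_arm(plan=[{"dx": 0.03,"dy": 0.034,"dz": 0,"ax": 0,"ay": 0,"az": 0,"jaw": 0.07},{"dx": 0.026,"dy": 0.032,"dz": 0,"ax": 0,"ay": 0,"az": 0,"jaw": 0.07},{"dx": 0,"dy": 0,"dz": 0.02,"ax": 0,"ay": 0,"az": 0,"jaw": 0.065},{"dx": 0,"dy": 0,"dz": 0,"ax": 0,"ay": 0,"az": 0,"jaw": 0.065},{"dx": 0,"dy": 0,"dz": 0,"ax": 0,"ay": 0,"az": 0,"jaw": 0.065}])

```text
t: 23.9
ee_pos: [653.1, 99.7, 99.2]
ee_rot: [0.707, 0.707, -0.001, -0.001]
contact_force: [0.3, -0.2, 0.4]
grip_width: 0.762
grip_force: 0.0
```

```bash
python3 - <<'E'
from h import *
print(monitor.observe()['ee_pos'])
cap('wrist','wrist10'); comp(['wrist10'],(625,685,65,135),(9,18))
cap('scene','scene10'); print('bush'); comp(['scene10'],(410,490,-115,-40),(38,60)); comp(['scene10'],(410,490,-115,-40),(13,60))
E
```

```text
[653.07716837  99.72266947  99.19520519]
wrist10 {'vfov': 69.67310948353008, 'cx': 282.53180247290663, 'cy': 204.5327449514127} [[1.0, -0.002, 0.002, 652.65], [0.001, 0.954, 0.301, 175.656], [-0.003, -0.301, 0.953, 233.8], [0.0, 0.0, 0.0, 1.0]]
wrist10 1797 ((654.598388671875, 99.96150970458984), (39.5225715637207, 39.81680679321289), 14.261148452758789) z [11.4 13.4 14.6]
scene10 {'vfov': 52.944123527904, 'cx': 276.78680198092866, 'cy': 215.6999851967429} [[0.746, 0.326, -0.58, 69.565], [-0.665, 0.337, -0.666, -473.382], [-0.022, 0.883, 0.468, 467.692], [0.0, 0.0, 0.0, 1.0]]
bush
scene10 262 ((448.3102111816406, -76.50031280517578), (32.99012756347656, 29.07123374938965), 45.521854400634766) z [39.6 46.4 49.3]
scene10 508 ((448.1160583496094, -77.80316925048828), (30.81865119934082, 31.38225555419922), 83.74138641357422) z [18.6 38.7 48.8]
```

Emit:
step_arm(plan=[{"dx": 0,"dy": 0.001,"dz": 0.03,"ax": 0,"ay": 0,"az": 0,"jaw": 0.058},{"dx": 0,"dy": 0,"dz": 0.03,"ax": 0,"ay": 0,"az": 0,"jaw": 0.058},{"dx": 0,"dy": 0,"dz": 0.018,"ax": 0,"ay": 0,"az": 0,"jaw": 0.058},{"dx": 0,"dy": 0,"dz": 0.008,"ax": 0,"ay": 0,"az": 0,"jaw": 0.058},{"dx": 0,"dy": 0,"dz": 0,"ax": 0,"ay": 0,"az": 0,"jaw": 0.032},{"dx": 0,"dy": 0,"dz": 0,"ax": 0,"ay": 0,"az": 0,"jaw": 0.032},{"dx": 0,"dy": 0,"dz": 0,"ax": 0,"ay": 0,"az": 0,"jaw": 0.032},{"dx": 0,"dy": 0,"dz": 0,"ax": 0,"ay": 0,"az": 0,"jaw": 0.032}])

```text
t: 24.8
ee_pos: [656.1, 99.9, 15.4]
ee_rot: [0.707, 0.707, 0.001, 0.001]
contact_force: [-0.5, -0.4, -1.5]
grip_width: 0.436
grip_force: 40.1
```

Emit:
step_arm(plan=[{"dx": 0,"dy": 0,"dz": -0.01,"ax": 0,"ay": 0,"az": 0,"jaw": 0.032},{"dx": 0,"dy": 0,"dz": -0.03,"ax": 0,"ay": 0,"az": 0,"jaw": 0.032},{"dx": 0,"dy": 0,"dz": -0.04,"ax": 0,"ay": 0,"az": 0,"jaw": 0.032},{"dx": 0,"dy": 0,"dz": 0,"ax": 0,"ay": 0,"az": 0,"jaw": 0.032},{"dx": 0,"dy": 0,"dz": 0,"ax": 0,"ay": 0,"az": 0,"jaw": 0.032},{"dx": 0,"dy": 0,"dz": 0,"ax": 0,"ay": 0,"az": 0,"jaw": 0.032}])

```text
t: 25.4
ee_pos: [654.5, 99.9, 93.7]
ee_rot: [0.707, 0.707, -0.001, -0.001]
contact_force: [-0.5, -0.3, -1.7]
grip_width: 0.441
grip_force: 40.4
```

```bash
python3 - <<'E'
from h import *
print(monitor.observe()['ee_pos'])
cap('side','side11')
W=cloud('side11').reshape(-1,3); W=W[np.isfinite(W).all(1)]
p=W[(W[:,0]>638)&(W[:,0]<671)&(W[:,1]>70)&(W[:,1]<130)&(W[:,2]>20)&(W[:,2]<130)]
for z in range(60,110,4):
    q=p[(p[:,2]>z)&(p[:,2]<=z+4)]
    if len(q): print(z,len(q),q.min(0).round(1),q.max(0).round(1))
E
```

```text
[654.47863316  99.91928197  93.72979342]
side11 {'vfov': 53.37993150062888, 'cx': 280.4579855304615, 'cy': 209.7796791594879} [[-1.0, 0.01, 0.001, 572.695], [-0.003, -0.33, 0.944, 866.379], [0.01, 0.944, 0.33, 355.594], [0.0, 0.0, 0.0, 1.0]]
76 4 [638.3 110.9  79.6] [664.5 117.8  80. ]
80 35 [638.5 108.8  80. ] [670.8 122.8  83.8]
84 37 [638.1  92.4  84.2] [670.8 123.5  87.9]
88 78 [638.1  84.   88.2] [670.6 122.4  92. ]
92 63 [638.2  81.7  92. ] [670.6 122.3  93.8]
```

Emit:
step_arm(plan=[{"dx": -0.031,"dy": -0.027,"dz": 0,"ax": 0,"ay": 0,"az": 0,"jaw": 0.032},{"dx": -0.031,"dy": -0.027,"dz": 0,"ax": 0,"ay": 0,"az": 0,"jaw": 0.032},{"dx": -0.031,"dy": -0.027,"dz": 0,"ax": 0,"ay": 0,"az": 0,"jaw": 0.032},{"dx": -0.031,"dy": -0.027,"dz": 0,"ax": 0,"ay": 0,"az": 0,"jaw": 0.032},{"dx": -0.031,"dy": -0.027,"dz": 0,"ax": 0,"ay": 0,"az": 0,"jaw": 0.032},{"dx": -0.031,"dy": -0.027,"dz": 0,"ax": 0,"ay": 0,"az": 0,"jaw": 0.032},{"dx": -0.032,"dy": -0.028,"dz": 0,"ax": 0,"ay": 0,"az": 0,"jaw": 0.032},{"dx": -0.032,"dy": -0.028,"dz": 0,"ax": 0,"ay": 0,"az": 0,"jaw": 0.032},{"dx": 0,"dy": 0,"dz": 0.03,"ax": 0,"ay": 0,"az": 0,"jaw": 0.032},{"dx": 0,"dy": 0,"dz": 0,"ax": 0,"ay": 0,"az": 0,"jaw": 0.032}])

```text
t: 26.45
ee_pos: [433.7, -149.6, 61.4]
ee_rot: [0.708, 0.706, -0.001, -0.004]
contact_force: [-0.9, 0.5, -1.4]
grip_width: 0.439
grip_force: 40.6
```

Emit:
step_arm(plan=[{"dx": 0,"dy": 0,"dz": 0.03,"ax": 0,"ay": 0,"az": 0,"jaw": 0.032},{"dx": 0,"dy": 0,"dz": 0.008,"ax": 0,"ay": 0,"az": 0,"jaw": 0.032},{"dx": 0,"dy": 0,"dz": 0,"ax": 0,"ay": 0,"az": 0,"jaw": 0.032},{"dx": 0,"dy": 0,"dz": 0,"ax": 0,"ay": 0,"az": 0,"jaw": 0.032},{"dx": 0,"dy": 0,"dz": 0,"ax": 0,"ay": 0,"az": 0,"jaw": 0.032}])

```text
t: 26.95
ee_pos: [438.5, -150.3, 27.2]
ee_rot: [0.707, 0.708, 0.0, 0.001]
contact_force: [-0.5, 0.2, -0.4]
grip_width: 0.443
grip_force: 40.6
```

Emit:
step_arm(plan=[{"dx": 0,"dy": -0.001,"dz": 0.006,"ax": 0,"ay": 0,"az": 0,"jaw": 0.032},{"dx": 0,"dy": 0,"dz": 0.002,"ax": 0,"ay": 0,"az": 0,"jaw": 0.032},{"dx": 0,"dy": 0,"dz": 0,"ax": 0,"ay": 0,"az": 0,"jaw": 0.032},{"dx": 0,"dy": 0,"dz": 0,"ax": 0,"ay": 0,"az": 0,"jaw": 0.032},{"dx": 0,"dy": 0,"dz": 0,"ax": 0,"ay": 0,"az": 0,"jaw": 0.032}])

```text
t: 27.45
ee_pos: [436.6, -150.3, 18.3]
ee_rot: [0.707, 0.707, -0.0, 0.0]
contact_force: [0.1, -0.4, -1.0]
grip_width: 0.438
grip_force: 40.7
```

Emit:
step_arm(plan=[{"dx": 0,"dy": 0,"dz": 0,"ax": 0,"ay": 0,"az": 0,"jaw": 0.055},{"dx": 0,"dy": 0,"dz": 0,"ax": 0,"ay": 0,"az": 0,"jaw": 0.055},{"dx": 0,"dy": 0,"dz": -0.025,"ax": 0,"ay": 0,"az": 0,"jaw": 0.055},{"dx": 0,"dy": 0,"dz": -0.045,"ax": 0,"ay": 0,"az": 0,"jaw": 0.055},{"dx": 0,"dy": 0,"dz": -0.045,"ax": 0,"ay": 0,"az": 0,"jaw": 0.055},{"dx": 0,"dy": 0,"dz": -0.045,"ax": 0,"ay": 0,"az": 0,"jaw": 0.055},{"dx": 0,"dy": 0,"dz": -0.045,"ax": 0,"ay": 0,"az": 0,"jaw": 0.055},{"dx": 0,"dy": 0,"dz": -0.03,"ax": 0,"ay": 0,"az": 0,"jaw": 0.055},{"dx": 0,"dy": 0,"dz": 0,"ax": 0,"ay": 0,"az": 0,"jaw": 0.055},{"dx": 0,"dy": 0,"dz": 0,"ax": 0,"ay": 0,"az": 0,"jaw": 0.055}])

```text
t: 28.45
ee_pos: [436.5, -150.2, 253.6]
ee_rot: [0.707, 0.707, 0.0, 0.001]
contact_force: [0.1, 0.3, 0.4]
grip_width: 0.646
grip_force: 0.0
```

```bash
python3 - <<'E'
from h import *
print(monitor.observe()['ee_pos'])
cap('scene','scene12'); cap('side','side12'); cap('wrist','wrist12')
T=['scene12','side12','wrist12']
for n,b,z in (('small',(405,470,-182,-118),(13,30)),('bush',(410,490,-115,-40),(38,60)),('bracket',(395,485,65,135),(20,55)),('large',(405,485,142,202),(13,25)),('nut',(415,482,217,280),(14,30)),('die',(515,590,285,362),(20,28))): print(n); comp(T,b,z)
a=cv2.imread('pics/scene12.png')[170:370,130:490]; b=cv2.imread('pics/wrist12.png')[:,:]
cv2.imwrite('pics/crop12.png',np.hstack([cv2.resize(a,(540,300),interpolation=cv2.INTER_CUBIC),cv2.resize(b,(260,300))[:, :]]))
E
```

```text
[ 436.47448907 -150.17255663  253.57569115]
scene12 {'vfov': 52.944123527904, 'cx': 276.78680198092866, 'cy': 215.6999851967429} [[0.746, 0.326, -0.58, 69.565], [-0.665, 0.337, -0.666, -473.382], [-0.022, 0.883, 0.468, 467.692], [0.0, 0.0, 0.0, 1.0]]
side12 {'vfov': 53.37993150062888, 'cx': 280.4579855304615, 'cy': 209.7796791594879} [[-1.0, 0.01, 0.001, 572.695], [-0.003, -0.33, 0.944, 866.379], [0.01, 0.944, 0.33, 355.594], [0.0, 0.0, 0.0, 1.0]]
wrist12 {'vfov': 69.67310948353008, 'cx': 282.53180247290663, 'cy': 204.5327449514127} [[1.0, -0.002, 0.002, 435.028], [0.001, 0.954, 0.3, -73.98], [-0.002, -0.3, 0.954, 386.563], [0.0, 0.0, 0.0, 1.0]]
small
scene12 412 ((436.2022705078125, -149.9326934814453), (40.40336990356445, 39.38935089111328), 58.203514099121094) z [14.7 16.9 18.5]
side12 12 ((420.02435302734375, -145.0572967529297), (27.50344467163086, 5.124755382537842), 82.46832275390625) z [14.7 17.1 17.9]
wrist12 697 ((435.8697204589844, -149.79977416992188), (39.243896484375, 39.1257438659668), 62.31033706665039) z [14.6 16.3 17.7]
bush
scene12 261 ((448.5384826660156, -77.4509
[... 732 characters left out ...]
), 83.63027954101562) z [14.9 17.3 18.9]
side12 322 ((442.919189453125, 174.5752410888672), (52.22187042236328, 49.22963333129883), 82.7659912109375) z [14.7 16.7 18.1]
nut
scene12 124 ((448.0178527832031, 243.29010009765625), (33.8640251159668, 30.20181655883789), 27.4339599609375) z [15.8 19.9 21.3]
side12 189 ((448.50604248046875, 246.4478759765625), (33.807376861572266, 29.645681381225586), 83.5759506225586) z [16.  19.5 20.4]
die
scene12 203 ((551.0582275390625, 320.33709716796875), (60.908111572265625, 60.419219970703125), 15.897708892822266) z [21.3 23.4 24.8]
side12 585 ((553.1142578125, 323.07952880859375), (61.11265182495117, 61.96678924560547), 30.8936710357666) z [21.3 22.5 23.4]
```

View pics/crop12.png

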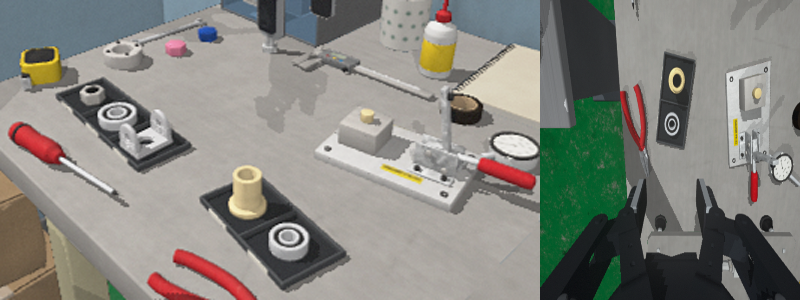

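The picture shows the nut, large bearing and bracket (93,93), (117,115) and (145,138) in tray_three, and the bush and small bearing (247,193) and (289,241) in tray_two. Their tops are at the heights expected on the tray floor. The lever is open at (505,172), the die ring has not moved and the robot is clear, so I hand the job in.

```bash
python3 -c "
from workcell import order
print(order.finish_job())"
```

```text
the job is handed in; nothing more can be done
None
```

I handed the job in with both kits made up: all five parts flat in compartments of their own, the clamp lever open and the die ring where it was, though the hand-in returned no verdict.

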